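Stopper the flask

TASK

Close the amber flask with the one stopper from the rest whose plug fits its neck: standing upright, plug down, its head seated fully on the rim. Hold it by its eight-sided head, not by the plug, while it goes into the neck (it has to be laid down and taken again for that). Keep the flask standing about where it is, and leave the other two stoppers in their slots and the bottles, cups and dish undisturbed.

Things in the scene. Friction and masses are not known exactly. Their poses are not given: they have to be found in the camera images.
- stopper_medium: white stopper: eight-sided head 40 mm across flats, 26 mm long (x 0 to +26, flats face y and z), and tapered round plug 42 mm long (x 0 to -42), 27 mm wide at the head, 21 at the tip. Origin on the axis at the shoulder; x points from plug to head. Starts level, head in a slot of the rest, plug in front, axis 32 mm up. On the worktop it lies level on its head, axis 20 mm up.
- stopper_small: white stopper: eight-sided head 40 mm across flats, 26 mm long (x 0 to +26, flats face y and z), and tapered round plug 42 mm long (x 0 to -42), 18 mm wide at the head, 14 at the tip. Origin on the axis at the shoulder; x points from plug to head. Starts level, head in a slot of the rest, plug in front, axis 32 mm up. On the worktop it lies level on its head, axis 20 mm up.
- stopper_large: white stopper: eight-sided head 40 mm across flats, 26 mm long (x 0 to +26, flats face y and z), and tapered round plug 42 mm long (x 0 to -42), 36 mm wide at the head, 33 at the tip. Origin on the axis at the shoulder; x points from plug to head. Starts level, head in a slot of the rest, plug in front, axis 32 mm up. On the worktop it lies level on its head, axis 20 mm up.
- stopper_medium_tip (a point): centre of the tip of the medium stopper's plug, 42 mm from the shoulder
- rest: grey slotted stopper rest, fixed, 46 x 250 mm, 52 mm tall, front face at x = -23 mm. Origin at the centre of its underside; slots at y = -80, 0, +80 mm, 44 mm wide, open above and towards -x, floor 12 mm up, closed behind from x = +15 mm. Stopper heads lie flush in them (shoulder about x = -12 mm, 11 mm behind the front face), so only the plugs in front can be grasped
- flask: amber conical flask, loose, empty, 90 mm across at the foot, cone up to 80 mm height, then a straight neck of 37 mm outside and 31 mm inside diameter up to the rim at 130 mm. Origin at the centre of its underside, z up
- flask_mouth (a point): centre of the flask's mouth, level with the rim; its z axis points up out of the neck
- red_bottle: bystander: ribbed reagent bottle, 102 mm across, 199 mm tall; origin at the centre of its underside
- dropper_bottle: bystander: white dropper bottle, 62 mm across, 166 mm tall; origin at the centre of its underside
- brown_bottle: bystander: brown stain bottle with a black cap, 52 mm across, 98 mm tall, in front of the bench centrifuge (fixed at x 0.70 to 0.96, y -0.19 to 0.03, 150 mm tall); origin at the centre of its underside
- sample_cup: bystander: clear screw-lid sample cup, 39 mm across, 74 mm tall; origin at the centre of its underside
- petri_dish: bystander: flat agar dish, 90 mm across, 15 mm tall; origin at the centre of its underside
- small_bottle: bystander: small brown stain bottle with a white cap, 42 mm across, 77 mm tall; origin at the centre of its underside
- spare_cup: bystander: second screw-lid sample cup with darker contents, 39 mm across, 74 mm tall; origin at the centre of its underside
Mind the look-alikes: they are no part of the job. Leave any turquoise or yellow look-alike of the stopper_medium alone.

How it is judged (in metres and radians):
At the end, for the whole second after the job is handed in: Medium stopper plug down in the neck, at rest: shoulder within 4 mm of rim height, 5 mm of the mouth's centre, 0.08 rad of the flask's axis, tip 30 mm or more down. Flask upright within 0.05 rad and within 40 mm of its start. Other two stoppers within 12 mm of their starts (horizontal distance between stopper_medium and flask_mouth below 0.005 m and z of stopper_medium in the frame of flask_mouth between -0.004 and 0.004 m and z of stopper_medium_tip in the frame of flask_mouth below -0.03 m and angle between the x axis of stopper_medium and the z axis of flask, either way round below 0.08 rad and angle between flask's own z axis and vertical below 0.05 rad and distance of flask from where it was at the start of the episode below 0.04 m and linear speed of stopper_medium below 0.01 m/s and distance of each of stopper_small, stopper_large from where it was at the start of the episode below 0.012 m); the robot touches nothing.
It fails at once if the stopper is held by its plug (tool centre more than 4 mm on the plug's side of the shoulder) while the plug's tip is inside the neck (horizontal distance between stopper_medium_tip and flask_mouth below 0.015 m and z of stopper_medium_tip in the frame of flask_mouth between -0.06 and -0.002 m and contact force between the fingers and stopper_medium above 0.5 N and x of the grasp point in the frame of stopper_medium below -0.004 m).
It fails at once if the flask is tipped by more than 0.3 rad (angle between flask's own z axis and vertical above 0.3 rad).
It fails at once if a bottle, a cup or the dish is moved by more than 20 mm or tipped by more than 0.3 rad (distance of any of red_bottle, dropper_bottle, brown_bottle, sample_cup, petri_dish, small_bottle, spare_cup from where it was at the start of the episode above 0.02 m or angle between any of red_bottle, dropper_bottle, brown_bottle, sample_cup, petri_dish, small_bottle, spare_cup's own z axis and vertical above 0.3 rad).
It also fails if it takes over 64 s, if anything falls off the work surface, if the arm or the gripper's body presses on something with over 40 N, if the wrist force passes 120 N, or if a joint passes its speed limit or range.

ROBOT

A 6-joint arm with a two-finger parallel gripper is mounted at the origin on a cart in front of the work surface, level with it; the furniture and walls round the work are solid. World frame = base frame: x ahead of the robot, y to its left, z up, the work surface at z = 0. Lengths are in mm, angles in degrees, forces in N, time in s.
With the tool pointing down it reaches from about 275 to 775 mm from the base axis. Payload 14.6 kg.
Tool frame: the origin (TCP) lies between the finger pads, 19 mm behind the fingertips; this is the grasp point; y points along the fingers, z is the direction in which the jaws open and shut, and the axes are right-handed (so a half turn about y gives the same grasp; the last joint's range is limited). The gripper opens to 85 mm and grips with 20 to 120 N. Pads are 22 mm wide; open, the fingers measure 114 mm over their backs; the gripper's body (76 mm by 85 mm) begins 54 mm behind the grasp point. The pads swing forward as they close: fully open they stand 13 mm farther back than shut.
Start: joints at [-81.377, 15.075, -2.767, 72.158, 0, 81.102], TCP at [158.048, -500.649, 249.978] pointing down, gripper open.
Joint ranges: [-151.79, 151.79], [-50.71, 97.33], [-67.44, 78.34], [-121.81, 120.89], [-77.56, 73.72], [-180, 180]. Speed limits (degrees/s): [108.29, 108.29, 147.25, 159.86, 180, 180].

INTERFACE

Orientations are given as [roll, pitch, yaw] about the fixed x, y, z axes, in that order (R = Rz(yaw) Ry(pitch) Rx(roll)).
In Python, from plant import env, grab_frame, camera_info gives the robot as it stands.
- The arm moves only by the tool send_rows, never from a script. Its argument "moves" is a list of rows, each a list of 7 numbers: the gripper's target within -1 to 1 (shut at 1, half-way at 0, fully open at -1), then the shift along the tool's x, y, z in m, then the turn, a rotation vector about the tool's x, y, z in degrees. A call has 1 to 5 rows; each row shifts and turns the commanded pose from where the row before left it, along the tool's axes as they then stand; what a row does not reach is not made up. A row lasts 1/8 s, in which the tool goes at most 62.5 mm and 10.7 degrees, less where a joint would pass 70% of its speed; a pose out of reach is approached as far as the arm can. A call with a gripper value outside its range is refused whole. The fingers move at their own pace and stop on an object; the grip force is fixed at half the most. Time passes only in rows, so rows that do not move let the fingers close. It gives the time, the measured TCP pose, the force and the opening at its end, in the units of the state.
- env.state(): the state, without advancing time (a new reading comes with each control period).
- grab_frame(name): name is "scene" or "top"; returns the picture (400x640x3 uint8, blue, green, red); there is no depth.
- camera_info(name): a dict with "K" (3x3 intrinsics, pixels), "dist_coeffs" ([k1, k2, p1, p2, k3] as OpenCV has them; the pictures are not rectified), "rvec" (rotation vector, rad) and "tvec" (3), from world to camera coordinates, as OpenCV has them. Camera axes: x right, y down, z forward; pixel columns grow to the right and rows downward; lengths in mm; the calibration is good to about 2 mm. A picture is of the moment at which its call begins. camera_info takes no time and is no camera call.
- env.sign_off(): hands the job in, once; it reports no verdict.
The state is a dict: "t": time; "joint_pos": joint angles; "joint_velocities": joint speeds; "joint_efforts": joint torques, N m; "tcp_pos": TCP position; "ee_rot": TCP orientation; "wrist_force": force on the tool from outside, world axes, zero at the start; "torque": the same for the moment, N m; "width": finger opening in mm.
Only numpy, scipy, OpenCV 4.12 (cv2) and the standard library are available. Lean on these libraries where they do the work, as an engineer would, in place of code of your own. Each camera call takes 0.05 s, during which the arm holds its last target.

## Working session

There is one attempt and no reset: what is moved stays moved. The work goes in short steps, Python scripts to look and compute and a tool call to move; the robot and the scene stay as the last step left them, time stands still between calls to the robot, and variables do not carry over. Pictures are saved under pics/ and viewed, and the job is handed in when it is done.

Besides the shell and the picture viewer there is one more tool, called after "Request:" by a JSON object that holds its "fn" and its "kwargs". send_rows: Moves the arm, as the interface text tells. Its arguments: {"type":"object","properties":{"moves":{"type":"array"}},"required":["moves"]}

```bash
ls; mkdir -p pics; python3 - <<'E'
from plant import env, grab_frame, camera_info
import cv2
for n in("scene","top"):
    cv2.imwrite(f"pics/{n}0.png",grab_frame(n)); print(n,camera_info(n))
print(env.state())
E
```

```text
pics
scene {'K': array([[398.71499262,   0.        , 323.45103853],
       [  0.        , 398.71499262, 197.25642847],
       [  0.        ,   0.        ,   1.        ]]), 'dist_coeffs': array([-0.0050874,  0.       ,  0.       ,  0.       ,  0.       ]), 'rvec': array([ 2.01883384, -0.49761836,  0.28982799]), 'tvec': array([-593.07160443,   88.42266334, 1288.74007128])}
top {'K': array([[483.53403152,   0.        , 317.53246787],
       [  0.        , 483.53403152, 205.42413365],
       [  0.        ,   0.        ,   1.        ]]), 'dist_coeffs': array([-0.08063236,  0.        ,  0.        ,  0.        ,  0.        ]), 'rvec': array([ 2.13805132, -2.17491807,  0.12283334]), 'tvec': array([-264.36134163,  535.89560466, 1538.92133853])}
{'t': 0.1, 'joint_pos': array([-8.13784672e+01,  1.50970731e+01, -2.80122945e+00,  7.21592116e+01,
       -9.10336389e-04,  8.11022732e+01]), 'joint_velocities': array([ 0.04798423, -0.15856274,  0.06409166, -0.03294018,  0.02863282,
        0.00530821]), 'joint_efforts': array([ 3.62306826e-03, -6.38579035e+01,  3.85063255e+01,  9.97966679e-03,
       -9.06308765e-05, -2.51941162e-05]), 'tcp_pos': array([ 157.99551184, -500.40663107,  249.55725569]), 'ee_rot': array([-9.00569628e+01,  7.99639876e-03, -1.62480744e+02]), 'wrist_force': array([ 0.60110089,  0.30406668, -0.35940938]), 'torque': array([ 0.06064596, -0.02579592,  0.0316271 ]), 'width': 85.48959039868522}
```

View pics/scene0.png

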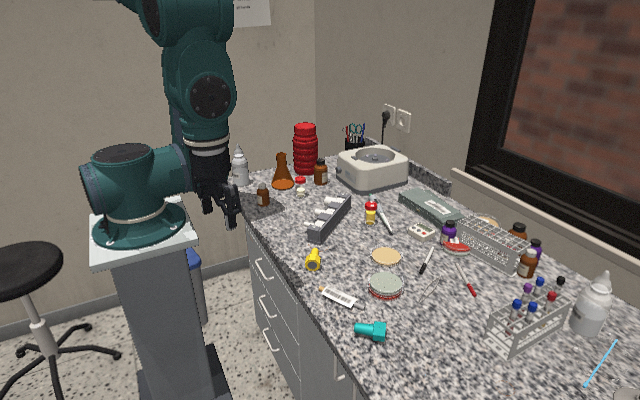

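View pics/top0.png

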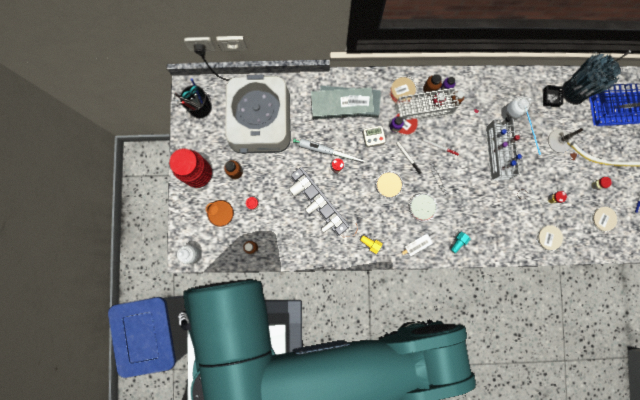

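```bash
cat > h.py <<'E'
import numpy as np, cv2
from plant import env, grab_frame, camera_info
from scipy.spatial.transform import Rotation as Ro
def proj(n,P):
    c=camera_info(n); return cv2.projectPoints(np.float64(P).reshape(-1,1,3),c['rvec'],c['tvec'],c['K'],c['dist_coeffs'])[0].reshape(-1,2)
def ray(n,uv):
    c=camera_info(n); p=cv2.undistortPoints(np.float64(uv).reshape(-1,1,2),c['K'],c['dist_coeffs']).reshape(-1,2)
    R=cv2.Rodrigues(c['rvec'])[0]; d=np.c_[p,np.ones(len(p))]@R; o=-R.T@np.ravel(c['tvec']); return o,d
def atz(n,uv,z):
    o,d=ray(n,uv); return o+d*((z-o[2])/d[:,2])[:,None]
def crop(n,img,x0,y0,x1,y1,s,f):
    cv2.imwrite(f,cv2.resize(img[y0:y1,x0:x1],None,fx=s,fy=s,interpolation=cv2.INTER_CUBIC))
E
python3 - <<'E'
from h import *
t=cv2.imread('pics/top0.png');s=cv2.imread('pics/scene0.png')
crop('t',t,160,140,360,280,4,'pics/topc.png')
crop('s',s,220,110,400,250,4,'pics/scc.png')
for n in('top','scene'):
    print(proj(n,[[0,0,0],[158,-500,250],[500,0,0],[500,200,0]]).round(), ray(n,[[320,200]])[0])
E
```

```text
[[235. 372.]
 [402. 330.]
 [235. 217.]
 [176. 218.]] [ 343.20098551 -281.67741358 1590.03799403]
[[140. 225.]
 [218. 218.]
 [283. 191.]
 [265. 171.]] [   24.55926211 -1243.68587425   687.78321841]
```

View pics/topc.png

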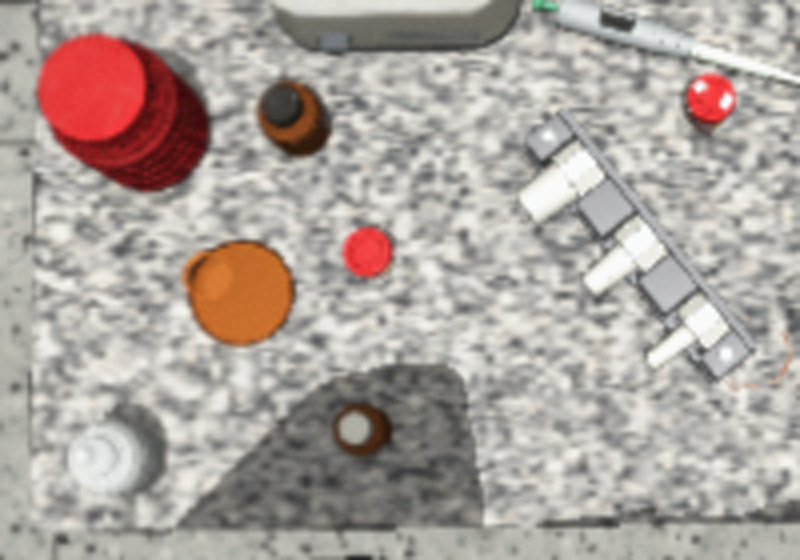

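View pics/scc.png

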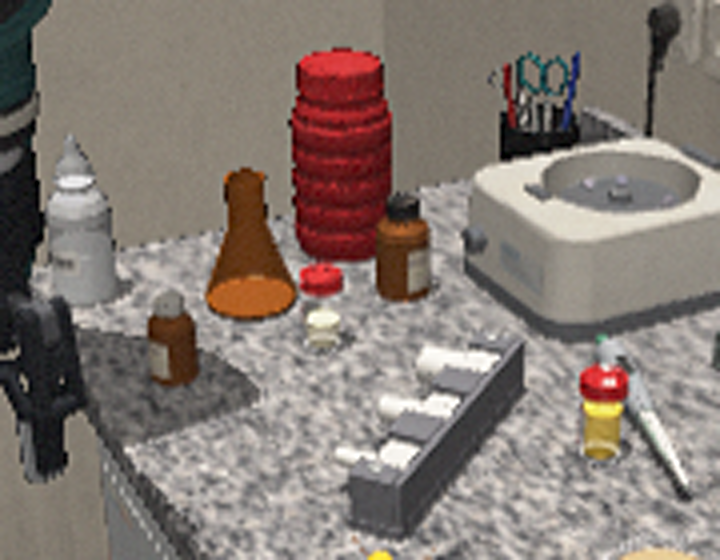

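```bash
python3 - <<'E'
from h import *
t=cv2.imread('pics/top0.png');s=cv2.imread('pics/scene0.png')
f=lambda x,y:[(x+.5)/4-.5+160,(y+.5)/4-.5+140]
c=atz('top',[f(527,137),f(561,112),f(752,350),f(716,380)],52);print(c.round(1))
print(c.mean(0), [np.linalg.norm(c[i]-c[i-1]) for i in range(4)])
m=atz('top',[f(593,282),f(640,240)],32);print(m)
d=m[1]-m[0];print(np.degrees(np.arctan2(d[1],d[0])), np.linalg.norm(d))
crop('t',t,280,160,355,240,10,'pics/topr.png')
crop('s',s,295,185,360,250,9,'pics/scr.png')
crop('t',t,200,180,240,240,10,'pics/topf.png')
crop('s',s,265,145,305,195,10,'pics/scf.png')
E
```

```text
[[ 633.  -190.8   52. ]
 [ 653.  -218.5   52. ]
 [ 457.5 -368.3   52. ]
 [ 434.1 -339.1   52. ]]
[ 544.38337979 -279.17361291   52.        ] [np.float64(248.15589161323277), np.float64(34.21842477006412), np.float64(246.36111398337556), np.float64(37.414838171567354)]
[[ 516.40307901 -241.92243993   32.        ]
 [ 550.06758886 -280.60430984   32.        ]]
-48.967219862741686 51.279491833026896
```

View pics/topr.png

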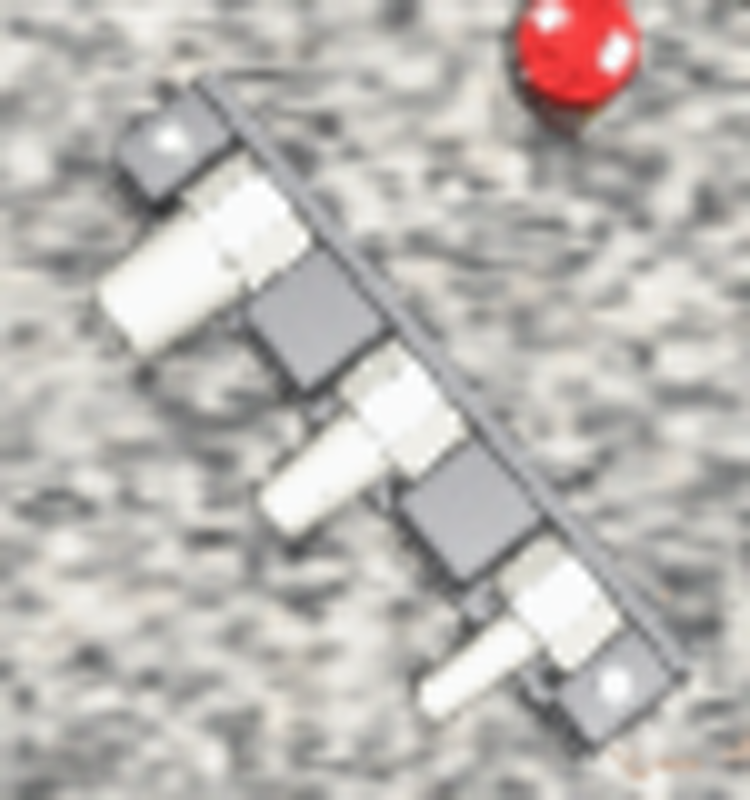

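View pics/scr.png

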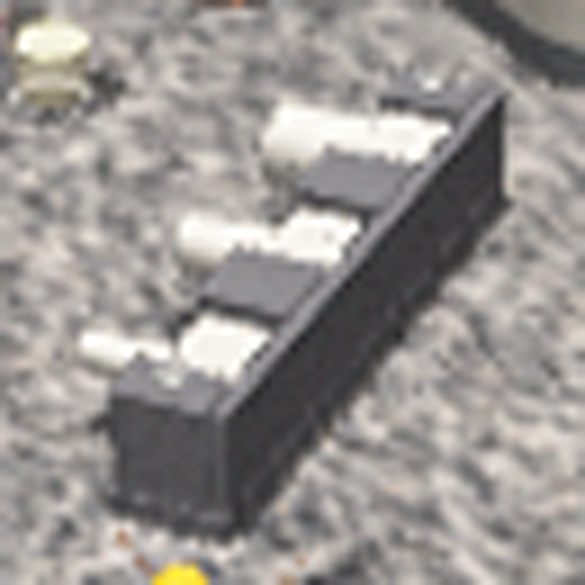

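View pics/topf.png

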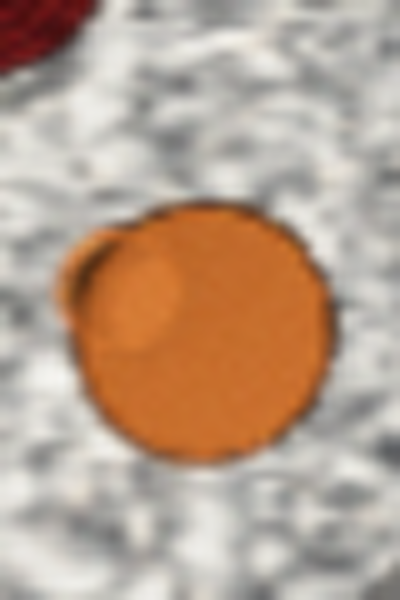

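View pics/scf.png

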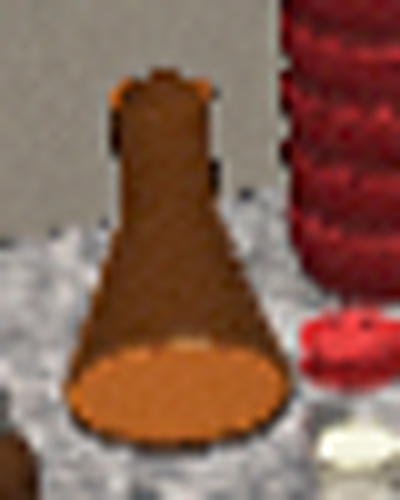

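```bash
python3 - <<'E'
from h import *
t=cv2.imread('pics/top0.png');s=cv2.imread('pics/scene0.png')
f=lambda x,y:[(x+.5)/10-.5+280,(y+.5)/10-.5+160]
b=atz('top',[f(205,75),f(690,675)],52);print(b)
d=b[1]-b[0];L=np.linalg.norm(d);ey=-d/L; ex=np.array([ey[1],-ey[0],0]);print(L,ex,ey)
tips=atz('top',[f(123,325),f(276,516),f(427,705)],32)
mid=b.mean(0)*[1,1,0]
print('tip in rest frame (rel back):',[((p-mid)@ex,(p-mid)@ey) for p in tips])
o=mid-23*ex
print('origin',o,'yaw',np.degrees(np.arctan2(ex[1],ex[0])))
def rest2w(P): P=np.array(P,float); return o+P[:,:1]*ex+P[:,1:2]*ey+P[:,2:]*[0,0,1]
for n,img,(x0,y0,x1,y1) in(('top',t,(280,160,355,240)),('scene',s,(295,185,360,250))):
    S=10;im=cv2.resize(img[y0:y1,x0:x1],None,fx=S,fy=S,interpolation=cv2.INTER_CUBIC)
    def dr(P,col):
        q=((proj(n,rest2w(P))-[x0,y0]+.5)*S-.5).round().astype(int); cv2.polylines(im,[q],True,col,1)
    for z in(0,52): dr([[-23,-125,z],[23,-125,z],[23,125,z],[-23,125,z]],(0,0,255))
    for y,a,c in((-80,9,7),(0,13.5,10.5),(80,18,16.5)):
        for u,yy in ((-1,y),): dr([[-12,yy-20,32],[14,yy-20,32],[14,yy+20,32],[-12,yy+20,32]],(255,0,0)); dr([[-12,yy-a,32],[-54,yy-c,32],[-54,yy+c,32],[-12,yy+a,32]],(0,160,0))
    cv2.imwrite(f'pics/ov_{n}.png',im)
E
```

```text
[[ 654.91238458 -219.08053921   52.        ]
 [ 457.65027994 -371.27171974   52.        ]]
249.14753332144588 [ 0.61084763 -0.79174817  0.        ] [ 0.79174817  0.61084763 -0.        ]
tip in rest frame (rel back): [(np.float64(-70.45735950414901), np.float64(79.97591431423102)), (np.float64(-70.4385905598504), np.float64(-0.19272830389942702)), (np.float64(-70.53582162419526), np.float64(-78.65000140077461))]
origin [ 542.23183674 -276.96592147    0.        ] yaw -52.34918251801351
```

View pics/ov_top.png

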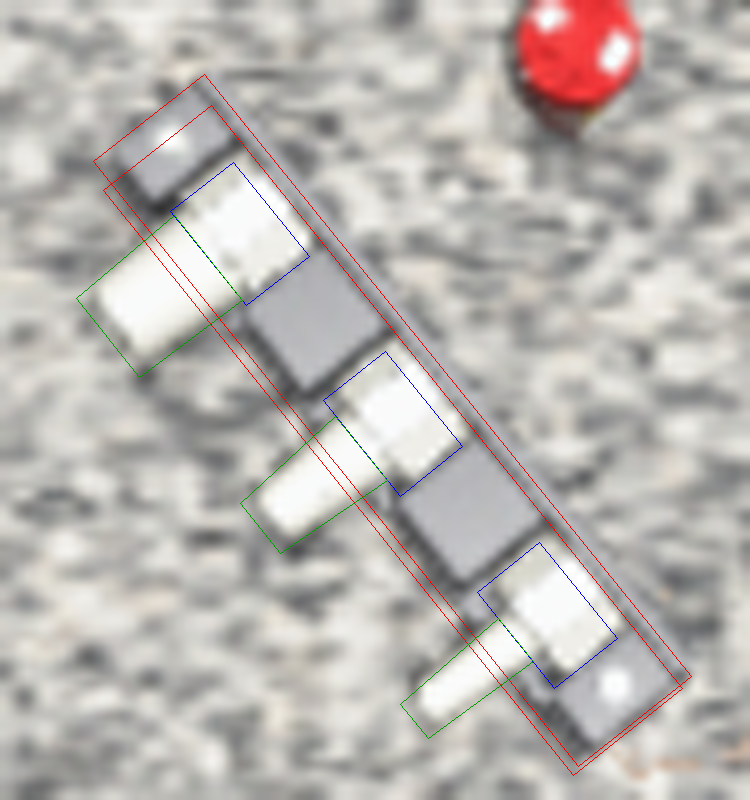

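View pics/ov_scene.png

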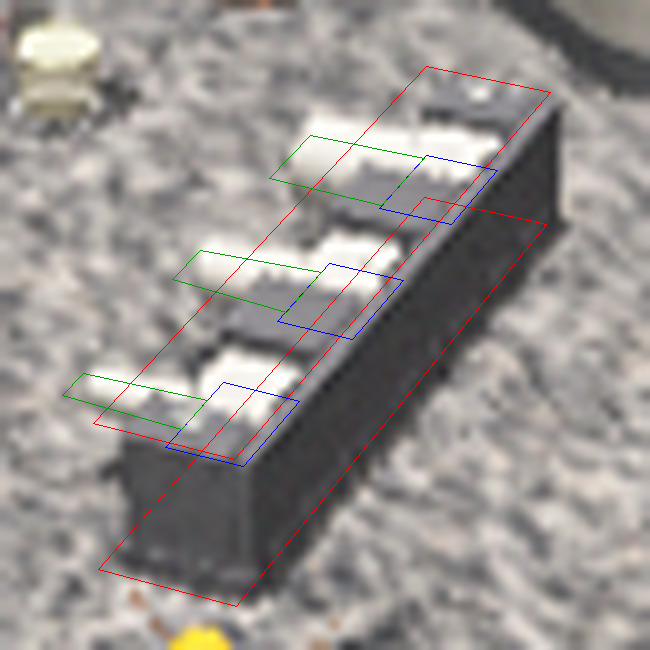

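```bash
cat >> h.py <<'E'
def ov(n,img,box,S,polys,f):
    x0,y0,x1,y1=box; im=cv2.resize(img[y0:y1,x0:x1],None,fx=S,fy=S,interpolation=cv2.INTER_CUBIC)
    for P,col in polys:
        q=((proj(n,P)-[x0,y0]+.5)*S-.5).round().astype(int); cv2.polylines(im,[q],True,col,1)
    cv2.imwrite(f,im)
def circ(x,y,z,r): a=np.linspace(0,2*np.pi,60); return np.c_[x+r*np.cos(a),y+r*np.sin(a),0*a+z]
E
python3 - <<'E'
from h import *
t=cv2.imread('pics/top0.png');s=cv2.imread('pics/scene0.png')
f=lambda x,y:[(x+.5)/10-.5+200,(y+.5)/10-.5+180]
fo=atz('top',[f(205,333)],1);print('flask top',fo)
g=lambda x,y:[(x+.5)/10-.5+265,(y+.5)/10-.5+145]
print('flask scene foot ctr',atz('scene',[g(178,393)],1),'rim ctr',atz('scene',[g(161,85)],130))
print('top rim left-ish', proj('top',[[*fo[0][:2],130]]))
o=np.array([544.2,-279.6,0]);a=np.radians(-52.35);ex=np.array([np.cos(a),np.sin(a),0]);ey=np.array([-ex[1],ex[0],0])
R=lambda P:o+np.array(P)[:,:1]*ex+np.array(P)[:,1:2]*ey+np.array(P)[:,2:]*[0,0,1.]
pol=[(R([[-23,-125,z],[23,-125,z],[23,125,z],[-23,125,z]]),(0,0,255)) for z in(0,52)]
for y,A,c in((-80,9,7),(0,13.5,10.5),(80,18,16.5)):
    pol.append((R([[-12,y-8,52],[14,y-8,52],[14,y+8,52],[-12,y+8,52]]),(255,0,0)))
    th=np.linspace(0,6.28,30)
    pol.append((R(np.c_[0*th-54,y+c*np.cos(th),32+c*np.sin(th)]),(0,160,0)));pol.append((R(np.c_[0*th-12,y+A*np.cos(th),32+A*np.sin(th)]),(0,160,0)))
x,y=fo[0][:2]
pf=[(circ(x,y,0,45),(255,0,0)),(circ(x,y,80,18.5),(255,0,0)),(circ(x,y,130,18.5),(255,0,0))]
for n,img,b1,b2 in(('top',t,(280,160,355,240),(200,180,240,240)),('scene',s,(295,185,360,250),(265,145,305,195))):
    ov(n,img,b1,9,pol,f'pics/r_{n}.png'); ov(n,img,b2,10,pf,f'pics/f_{n}.png')
im=[cv2.imread(f'pics/{k}_{n}.png') for n in('top','scene') for k in 'f']
h=max(i.shape[0] for i in im);cv2.imwrite('pics/f_both.png',np.hstack([cv2.copyMakeBorder(i,0,h-i.shape[0],0,0,0) for i in im]))
E
```

```text
flask top [[515.79126686  50.68493633   1.        ]]
flask scene foot ctr [[518.60099361  55.69428565   1.        ]] rim ctr [[517.98758431  52.47766446 130.        ]]
top rim left-ish [[211.3258874  208.43898431]]
```

View pics/r_scene.png

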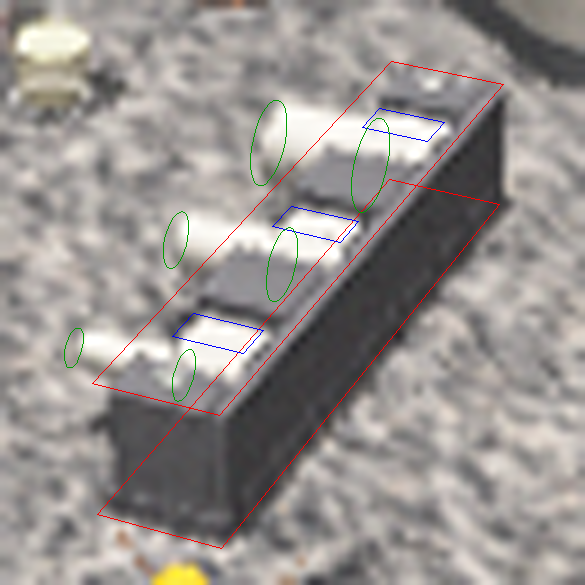

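View pics/r_top.png

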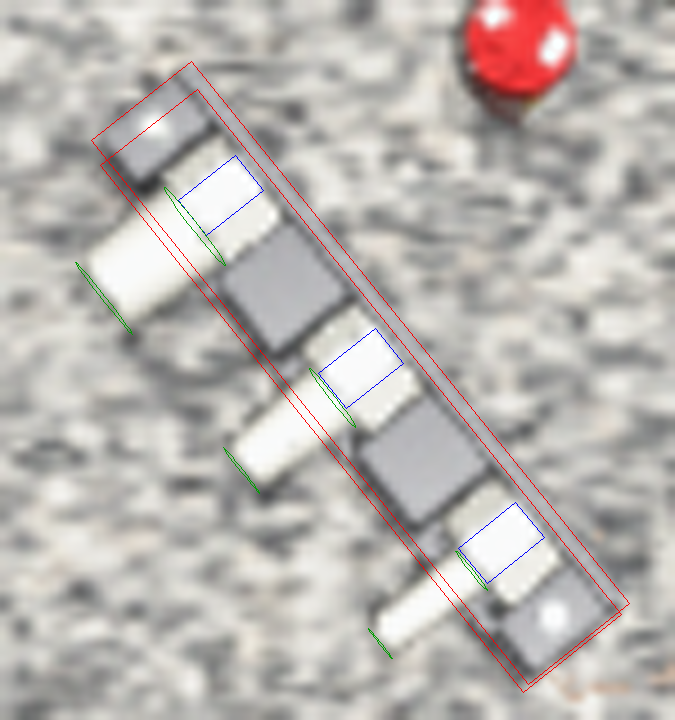

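View pics/f_both.png

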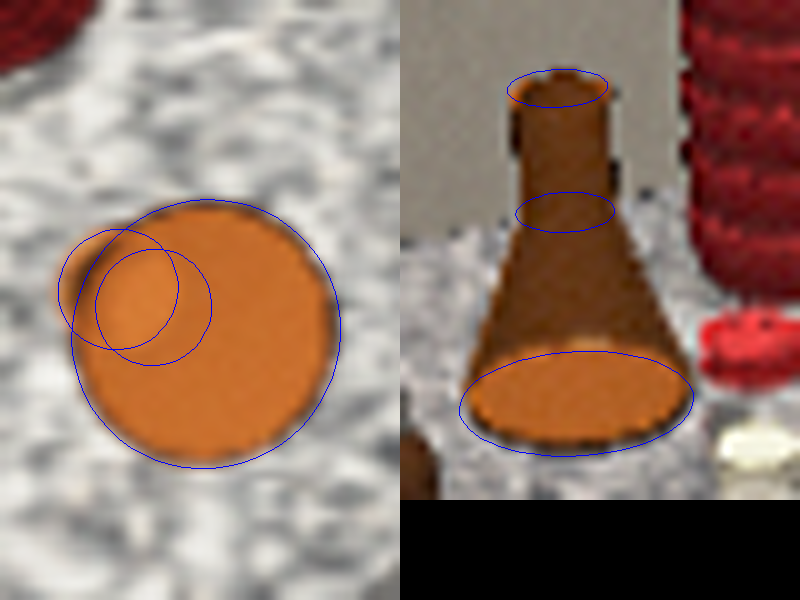

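```bash
python3 - <<'E'
from h import *
f=lambda x,y:[(x+.5)/4-.5+160,(y+.5)/4-.5+140]
for n,p,z in (('red',(92,88),199),('brown',(284,102),98),('samplecup',(368,252),74),('small',(354,428),77),('dropper',(95,455),150),('sparecup',(711,98),74),('flaskfoot',(242,293),0)):
    print(n,atz('top',[f(*p)],z).round())
print('bench edge',atz('top',[[230,270],[330,268]],0).round(),'petri',atz('top',[[389,184],[423,206],[372,243]],15).round())
E
```

```text
red [[648. 122. 199.]]
brown [[656.  -2.  98.]]
samplecup [[539. -65.  74.]]
small [[400. -54.  77.]]
dropper [[380. 130. 150.]]
sparecup [[ 658. -339.   74.]]
flaskfoot [[516.  51.   0.]]
bench edge [[ 327.   17.    0.]
 [ 329. -311.    0.]] petri [[ 600. -511.   15.]
 [ 525. -620.   15.]
 [ 407. -448.   15.]]
```

```bash
cat >> h.py <<'E'
def pose():
    s=env.state(); return np.array(s['tcp_pos']),Ro.from_euler('xyz',s['ee_rot'],degrees=True),s
def down(az): return Ro.from_euler('xyz',[-90,0,az],degrees=True)   # tool x azimuth
def plan(p1,R1,n,g,p0=None,R0=None):
    if p0 is None: p0,R0,_=pose()
    w=(R0.inv()*R1).as_rotvec()  # in tool frame
    p=np.array(p0,float);R=R0;d=(np.array(p1)-p0)/n;tr=np.degrees(w)/n
    print('angle',np.degrees(np.linalg.norm(w)).round(1),'dist',np.linalg.norm(d*n).round(1))
    for i in range(n):
        l=R.inv().apply(d)/1000; print('[%g,%.4f,%.4f,%.4f,%.2f,%.2f,%.2f]'%(g,*l,*tr)); 
        Rq=Ro.from_rotvec(np.radians(tr.round(2))); R=R*Rq
E
python3 - <<'E'
from h import *
plan([520,-248,250],down(-52.35),15,-0.2)
E
```

```text
angle 110.1 dist 441.3
[-0.2,-0.0281,-0.0000,-0.0088,0.00,-7.34,-0.00]
[-0.2,-0.0290,-0.0000,-0.0051,0.00,-7.34,-0.00]
[-0.2,-0.0294,-0.0000,-0.0014,0.00,-7.34,-0.00]
[-0.2,-0.0293,-0.0000,0.0024,0.00,-7.34,-0.00]
[-0.2,-0.0288,-0.0000,0.0061,0.00,-7.34,-0.00]
[-0.2,-0.0278,-0.0000,0.0097,0.00,-7.34,-0.00]
[-0.2,-0.0263,-0.0000,0.0132,0.00,-7.34,-0.00]
[-0.2,-0.0244,-0.0000,0.0165,0.00,-7.34,-0.00]
[-0.2,-0.0221,-0.0000,0.0194,0.00,-7.34,-0.00]
[-0.2,-0.0194,-0.0000,0.0221,0.00,-7.34,-0.00]
[-0.2,-0.0164,-0.0000,0.0244,0.00,-7.34,-0.00]
[-0.2,-0.0132,-0.0000,0.0263,0.00,-7.34,-0.00]
[-0.2,-0.0097,-0.0000,0.0278,0.00,-7.34,-0.00]
[-0.2,-0.0061,-0.0000,0.0288,0.00,-7.34,-0.00]
[-0.2,-0.0024,-0.0000,0.0293,0.00,-7.34,-0.00]
```

Request:
{"fn": "send_rows", "kwargs": {"moves": [[-0.2,-0.028,0,-0.009,0,-7.34,0],[-0.2,-0.029,0,-0.005,0,-7.34,0],[-0.2,-0.029,0,-0.001,0,-7.34,0],[-0.2,-0.029,0,0.002,0,-7.34,0],[-0.2,-0.029,0,0.006,0,-7.34,0]]}}

```text
t: 0.72
tcp_pos: [278.7, -415.9, 249.7]
ee_rot: [-90.0, 0.0, -125.5]
wrist_force: [-0.7, -0.5, 0.2]
width: 51.1
```

Request:
{"fn": "send_rows", "kwargs": {"moves": [[-0.2,-0.028,0,0.01,0,-7.34,0],[-0.2,-0.026,0,0.013,0,-7.34,0],[-0.2,-0.0245,0,0.0165,0,-7.34,0],[-0.2,-0.022,0,0.0195,0,-7.34,0],[-0.2,-0.0195,0,0.022,0,-7.34,0]]}}

```text
t: 1.35
tcp_pos: [399.5, -331.8, 249.8]
ee_rot: [-90.0, 0.0, -88.8]
wrist_force: [-0.3, -0.2, -0.9]
width: 50.9
```

Request:
{"fn": "send_rows", "kwargs": {"moves": [[-0.2,-0.0165,0,0.0245,0,-7.34,0],[-0.2,-0.013,0,0.0265,0,-7.34,0],[-0.2,-0.0095,0,0.028,0,-7.34,0],[-0.2,-0.006,0,0.029,0,-7.34,0],[-0.2,-0.0025,0,0.0295,0,-7.34,0]]}}

```text
t: 1.98
tcp_pos: [521.1, -247.7, 249.7]
ee_rot: [-90.0, 0.0, -52.1]
wrist_force: [-0.3, 0.1, 0.1]
width: 51.6
```

Request:
{"fn": "send_rows", "kwargs": {"moves": [[-0.2,-0.003,0.05,0,0,0,0],[-0.2,0,0.05,0,0,0,0],[-0.2,0,0.05,0,0,0,0],[-0.2,0,0.03,0,0,0,0],[-0.2,0,0,0,0,0,0]]}}

```text
t: 2.6
tcp_pos: [517.3, -245.2, 68.2]
ee_rot: [-90.1, 0.2, -52.4]
wrist_force: [0.2, 0.4, 0.3]
width: 51.2
```

```bash
python3 - <<'E'
from h import *
p,R,s=pose();print(p,s['joint_pos'].round(2))
for n,b in(('scene',(280,140,380,250)),('top',(270,150,370,250))):
    i=grab_frame(n);crop(n,i,*b,5,f'pics/a_{n}.png')
a,b=cv2.imread('pics/a_scene.png'),cv2.imread('pics/a_top.png')[:500]
cv2.imwrite('pics/a.png',cv2.resize(np.hstack([a[:500],b]),(800,400)))
E
```

```text
[ 517.34484214 -245.24100318   68.19233391] [-33.52  26.31 -15.12  48.82   0.    18.86]
```

View pics/a.png

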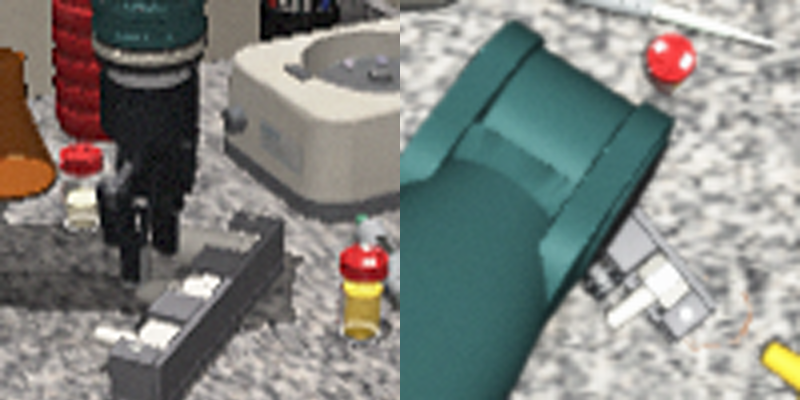

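Request:
{"fn": "send_rows", "kwargs": {"moves": [[-0.2,0,0.02,0,0,0,0],[-0.2,0,0.012,0,0,0,0],[-0.2,0,0,0,0,0,0],[1,0,0,0,0,0,0],[1,0,0,0,0,0,0]]}}

```text
t: 3.32
tcp_pos: [518.9, -246.2, 38.7]
ee_rot: [-90.0, -0.1, -52.4]
wrist_force: [0.2, 0.0, 2.0]
width: 20.8
```

Request:
{"fn": "send_rows", "kwargs": {"moves": [[1,0,0,0,0,0,0],[1,0,0,0,0,0,0],[1,0,0,0,0,0,0]]}}

```text
t: 3.7
tcp_pos: [518.8, -246.0, 38.3]
ee_rot: [-90.0, -0.0, -52.4]
wrist_force: [-1.1, 1.9, 6.2]
width: 21.0
```

Request:
{"fn": "send_rows", "kwargs": {"moves": [[1,0,-0.01,0,0,0,0],[1,0,-0.02,0,0,0,0],[1,0,-0.03,0,0,0,0],[1,0,-0.04,0,0,0,0],[1,0,-0.02,0,0,0,0]]}}

```text
t: 4.32
tcp_pos: [518.9, -246.3, 160.5]
ee_rot: [-90.0, -0.1, -52.4]
wrist_force: [0.2, -0.3, -0.8]
width: 21.2
```

```bash
python3 - <<'E'
from h import *
p,R,s=pose();print(p,s['width'])
i=grab_frame('scene');crop('scene',i,280,120,360,230,7,'pics/b.png')
E
```

```text
[ 518.91806715 -246.30006758  160.47711335] 21.198054353060947
```

View pics/b.png

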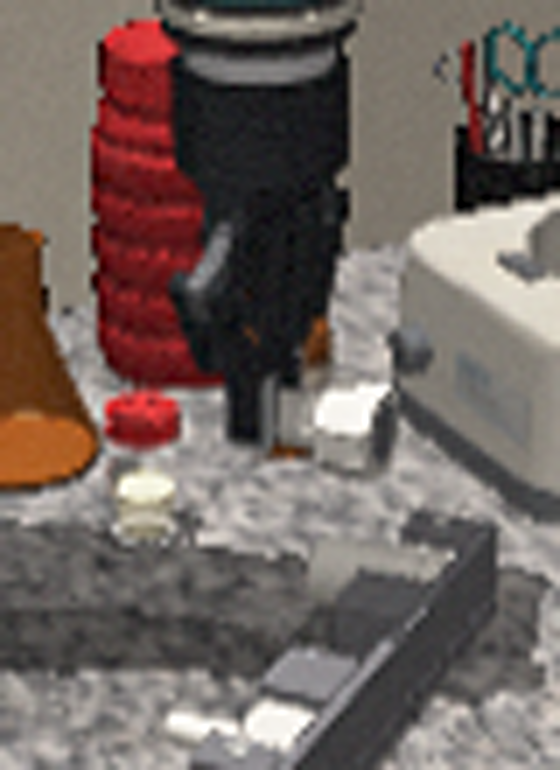

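```bash
python3 - <<'E'
from h import *
p,R,s=pose();print(p,s['joint_pos'].round(3))
Q=[[15.08,-2.78],[26.31,-15.12],list(s['joint_pos'][1:3])]
e=81.2
r=[518.4,566.7,np.sqrt(p[0]**2+p[1]**2-e*e)];z=[249.6,68.2,p[2]]
A=[];b=[]
for (a,c),rr,zz in zip(np.radians(Q),r,z):
    A.append([np.sin(a),np.cos(a-c),1,0]);b.append(rr)
    A.append([np.cos(a),-np.sin(a-c),0,1]);b.append(zz)
x=np.linalg.lstsq(np.array(A),b,rcond=None);print(x[0],np.array(A)@x[0]-b,x[3])
E
```

```text
[ 519.48901739 -246.62091909  162.20752549] [-3.3512e+01  2.2008e+01 -6.2580e+00  6.1485e+01 -2.0000e-03  1.8865e+01]
[ 680.86234224  378.31105812  -18.86293879 -291.15919221] [-0.04492515  0.6315851  -0.14164375  0.64185622  0.1865689  -1.27344132] [2.52816001 2.35720988 0.20579123 0.09807411]
```

```bash
cat >> h.py <<'E'
import json
def log():
    p,R,s=pose(); open('log.txt','a').write(json.dumps([list(s['joint_pos']),list(p),list(s['ee_rot'])])+'\n'); print(p.round(1),np.round(s['ee_rot'],1),s['joint_pos'].round(2),round(s['width'],1))
E
python3 - <<'E'
from h import *
log()
plan([440,-160,280],down(-52.35),5,1)
E
```

```text
[ 519.5 -246.6  162.2] [-89.9  -0.2 -52.4] [-33.51  22.01  -6.26  61.49  -0.    18.86] 20.8
angle 0.3 dist 166.4
[1,-0.0233,-0.0237,-0.0020,-0.02,-0.01,0.05]
[1,-0.0234,-0.0236,-0.0020,-0.02,-0.01,0.05]
[1,-0.0234,-0.0236,-0.0020,-0.02,-0.01,0.05]
[1,-0.0234,-0.0236,-0.0020,-0.02,-0.01,0.05]
[1,-0.0234,-0.0236,-0.0020,-0.02,-0.01,0.05]
```

Request:
{"fn": "send_rows", "kwargs": {"moves": [[1,0,-0.02,0,0,0,-4],[1,0,-0.03,0,0,0,-8],[1,0,-0.03,0,0,0,-8],[1,0,-0.02,0,0,0,-8],[1,0,0,0,0,0,-2]]}}

```text
t: 5.0
tcp_pos: [508.3, -232.8, 257.3]
ee_rot: [-89.9, -30.2, -52.4]
wrist_force: [1.3, -0.7, -1.1]
width: 20.7
```

```bash
python3 - <<'E'
from h import *
log()
E
```

```text
[ 508.3 -232.8  257.3] [-89.9 -30.2 -52.4] [-27.07   2.19 -25.94  34.06 -12.37  22.19] 20.7
```

```bash
cat > kin.py <<'E'
from h import *
from scipy.optimize import least_squares
def fk(q,k):
    L1,L2,H,e,f,D=k; q1,q2,q3,q4,q5,q6=np.radians(q)
    ph=q2-q3+q4
    # base-plane frame: radial, lateral(left), up
    Rp=Ro.from_euler('y',ph)      # x -> forward, pitched down by ph
    p=np.array([L1*np.sin(q2)+L2*np.cos(q2-q3),0,H+L1*np.cos(q2)-L2*np.sin(q2-q3)])
    p=p+Rp.apply([0,e,f])
    R5=Rp*Ro.from_euler('z',S5*q5)
    p=p+R5.apply([D,0,0])
    # tool at q6=0: y along x(tool dir), x is up(z of wrist)
    R6=R5*Ro.from_euler('x',S6*q6)*Ro.from_matrix(np.array([[0,1,0],[0,0,1],[1,0,0]],float))
    Z=Ro.from_euler('z',q1)
    return Z.apply(p),Z*R6
S5=1;S6=1
def data(): return [json.loads(l) for l in open('log.txt')]
E
python3 - <<'E'
import kin
from kin import *
D=data()
D+= [[[-81.378,15.097,-2.801,72.159,-.001,81.102],[158.0,-500.41,249.56],[-90.06,0,-162.48]],[[-33.52,26.31,-15.12,48.82,0,18.86],[517.34,-245.24,68.19],[-90.1,.2,-52.4]]]
open('log.txt','w').write('\n'.join(map(json.dumps,D))+'\n')
for kin.S5 in(1,-1):
  for kin.S6 in (1,-1):
    print(kin.S5,kin.S6,[np.degrees((fk(q,[1]*6)[1].inv()*Ro.from_euler('xyz',e,degrees=True)).magnitude()).round(2) for q,p,e in D])
    g=lambda k:np.ravel([fk(q,k)[0]-p for q,p,e in D])
    s=least_squares(g,[540,460,150,81,100,250]);print(s.x.round(1),np.abs(s.fun).max())
E
```

```text
1 1 [np.float64(0.0), np.float64(0.0), np.float64(0.01), np.float64(0.05)]
[570.1 391.7 194.7  87.1  11.9 377. ] 16.111017061472808
1 -1 [np.float64(37.73), np.float64(44.38), np.float64(162.2), np.float64(37.74)]
[570.1 391.7 194.7  87.1  11.9 377. ] 16.111017061472808
-1 1 [np.float64(0.0), np.float64(24.74), np.float64(0.01), np.float64(0.05)]
[257.9 394.8 235.9  60.2 127.8 126. ] 69.91013211123123
-1 -1 [np.float64(37.73), np.float64(50.5), np.float64(162.2), np.float64(37.74)]
[257.9 394.8 235.9  60.2 127.8 126. ] 69.91013211123123
```

```bash
sed -i 's/L1,L2,H,e,f,D=k/L1,L2,H,e,f,D,g=k/; s/\[0,e,f\]/[g,e,f]/' kin.py; python3 - <<'E'
from kin import *
D=data()
g=lambda k:np.ravel([fk(q,k)[0]-p for q,p,e in D])
for x0 in ([540,460,150,81,100,250,0],[600,400,150,81,0,250,100]):
    s=least_squares(g,x0);print(s.x.round(1),s.fun.round(1),np.linalg.svd(s.jac)[1].round(2))
E
```

```text
[689.7 383.6 174.2  81.2 -26.5 265.9 205.5] [ 2.1 -1.4 -1.7 -0.3  0.3  1.3 -0.2  0.8  1.3 -1.7  1.1 -0.9] [4.06 2.69 2.   0.4  0.3  0.15 0.1 ]
[689.7 383.6 174.2  81.2 -26.5 265.9 205.5] [ 2.1 -1.4 -1.7 -0.3  0.3  1.3 -0.2  0.8  1.3 -1.7  1.1 -0.9] [4.06 2.69 2.   0.4  0.3  0.15 0.1 ]
```

```bash
python3 - <<'E'
from h import *
log()
plan([440,-170,300],down(-10)*Ro.from_euler('z',-55,degrees=True),8,1)
E
```

```text
[ 508.3 -232.8  257.3] [-89.9 -30.2 -52.4] [-27.07   2.19 -25.94  34.06 -12.37  22.19] 20.7
angle 48.7 dist 102.2
[1,-0.0072,-0.0104,-0.0020,3.61,-3.93,-2.95]
[1,-0.0067,-0.0108,-0.0008,3.61,-3.93,-2.95]
[1,-0.0062,-0.0112,0.0003,3.61,-3.93,-2.95]
[1,-0.0056,-0.0114,0.0014,3.61,-3.93,-2.95]
[1,-0.0048,-0.0116,0.0025,3.61,-3.93,-2.95]
[1,-0.0040,-0.0116,0.0036,3.61,-3.93,-2.95]
[1,-0.0031,-0.0115,0.0045,3.61,-3.93,-2.95]
[1,-0.0022,-0.0113,0.0054,3.61,-3.93,-2.95]
```

Request:
{"fn": "send_rows", "kwargs": {"moves": [[1,-0.007,-0.0105,-0.002,3.6,-3.9,-2.95],[1,-0.0065,-0.011,-0.001,3.6,-3.9,-2.95],[1,-0.006,-0.011,0,3.6,-3.9,-2.95],[1,-0.0055,-0.0115,0.0015,3.6,-3.9,-2.95],[1,0,0,0,0,0,0]]}}

```text
t: 5.62
tcp_pos: [473.8, -203.1, 277.7]
ee_rot: [-86.7, -42.3, -33.6]
wrist_force: [-0.7, -0.0, -1.2]
width: 21.0
```

```bash
python3 - <<'E'
from h import *
log()
E
```

```text
[ 473.8 -203.1  277.7] [-86.7 -42.3 -33.6] [-34.2  -10.59 -42.67  15.64   3.68  -0.42] 21.0
```

Request:
{"fn": "send_rows", "kwargs": {"moves": [[1,-0.005,-0.0115,0.0025,3.6,-3.9,-2.95],[1,-0.004,-0.0115,0.0035,3.6,-3.9,-2.95],[1,-0.003,-0.0115,0.0045,3.6,-3.9,-2.95],[1,-0.002,-0.0115,0.0055,3.6,-3.9,-2.95],[1,0,0,0,0,0,0]]}}

```text
t: 6.25
tcp_pos: [440.9, -172.9, 299.5]
ee_rot: [-89.4, -54.7, -10.9]
wrist_force: [-0.0, -0.8, -0.1]
width: 20.9
```

```bash
python3 - <<'E'
from kin import *
log()
D=[d for i,d in enumerate(data()) if i!=1 and i!=4]
g=lambda k:np.ravel([fk(q,k)[0]-p for q,p,e in D])
s=least_squares(g,[600,400,150,81,0,250,100]);print(s.x.round(1),s.fun.round(1),np.linalg.svd(s.jac)[1].round(2))
E
```

```text
[ 440.9 -172.9  299.5] [-89.4 -54.7 -10.9] [-48.59 -18.92 -52.57   8.41  30.42 -24.16] 20.9
[679.2 395.4 199.8  81.5 -33.2 264.4 217.5] [ 2.1 -1.  -1.9  0.4 -0.9  2.7 -3.7  2.7 -2.8  2.9 -1.8  1.3 -3.3  2.3
  0.7] [4.54 2.86 2.25 0.86 0.54 0.34 0.11]
```

```bash
cat > ik.py <<'E'
from kin import *
K=[679.2,395.4,199.8,81.5,-33.2,264.4,217.5]
lo=np.array([-151,-50,-67,-121,-77,-179]);hi=np.array([151,97,78,120,73,179])
def rotf(h,b): # final-type pose: h azimuth, tool pitch b below horizontal, tool x = up-ish
    return down(h)*Ro.from_euler('z',-(90-b),degrees=True)
def ik(p,R,seeds=None):
    best=None
    for q0 in seeds or [[-20,-20,-50,10,30,0],[-30,20,-10,60,0,0],[0,-40,-60,0,60,0],[-50,0,-40,20,60,-20],[20,0,-40,20,-60,-20]]:
        def g(q):
            pp,RR=fk(q,K); return np.r_[(pp-p)/10,(RR.inv()*R).as_rotvec()*20]
        s=least_squares(g,np.clip(q0,lo+1,hi-1),bounds=(lo,hi))
        if best is None or s.cost<best.cost: best=s
    return best.x,np.sqrt(2*best.cost)
def pts(q):
    L1,L2,H,e,f,D,g=K;q1,q2,q3,q4=np.radians(q[:4]);ph=q2-q3+q4
    Z=Ro.from_euler('z',q1);Rp=Ro.from_euler('y',ph)
    el=np.array([L1*np.sin(q2),0,H+L1*np.cos(q2)]);j4=el+[L2*np.cos(q2-q3),0,-L2*np.sin(q2-q3)]
    w=j4+[0,e,0];j5=w+Rp.apply([g,0,f])
    return [Z.apply(x).round(0) for x in(el,w,j5)]
E
python3 - <<'E'
from kin import *
D=[d for i,d in enumerate(data()) if i!=1 and i!=4]
from ik import *
for b in(0,15,30,45):
  for h in(-60,-30,0,20,40,60,80):
    q,c=ik(np.array([516,51,146]),rotf(h,b))
    print(b,h,'err%.2f'%c,q.round(0).astype(int),*(pts(q)[1:] if c<.05 else []))
E
```

```text
0 -60 err3.50 [ 25  37 -67 -61 -77  43]
0 -30 err8.30 [ 26  30 -67 -54 -68  39]
0 0 err13.86 [ -4   3 -67 -33   2  -2]
0 20 err9.90 [-39  23 -67 -30  73 -56]
0 40 err5.50 [-35  25 -67 -34  73 -56]
0 60 err3.88 [ -37   63  -17   99   73 -179]
0 80 err0.14 [ -33   64   -9  106   67 -179]
15 -60 err0.00 [ 25  27 -44   1 -74  72] [357. 258. 432.] [388. 272. 214.]
15 -30 err4.93 [ 21  21 -67 -45 -53  34]
15 0 err9.04 [ -5   4 -67 -32   4  -3]
15 20 err6.79 [-30  12 -67 -29  52 -38]
15 40 err1.81 [-34  23 -67 -32  69 -55]
15 60 err0.47 [ -35   31  -35   41   73 -107]
15 80 err0.00 [ -32   48  -12   85   63 -148] [ 638. -305.  313.] [ 472. -201.  214.]
30 -60 err0.00 [ 22  21 -38  18 -59  74] [384. 242. 497.] [402. 249. 278.]
30 -30 err1.28 [ 15  15 -67 -38 -38  29]
30 0 err4.23 [ -5   4 -67 -30   4  -3]
30 20 err2.78 [-22   7 -67 -28  35 -29]
30 40 err0.00 [-29  13 -62 -16  54 -53] [265. -54. 481.] [341. -96. 278.]
30 60 err0.00 [-31  22 -36  34  60 -92] [ 436. -168.  494.] [ 402. -147.  278.]
30 80 err0.00 [ -29   35  -16   69   55 -125] [ 596. -242.  450.] [ 476. -174.  278.]
45 -60 err0.00 [ 17  16 -33  28 -44  72] [407. 208. 552.] [423. 213. 333.]
45 -30 err0.00 [ 10   7 -55  -9 -27  31] [250. 126. 526.] [354. 144. 333.]
45 0 err0.00 [ -5   4 -64 -23   4  -4] [200.  63. 511.] [329.  51. 333.]
45 20 err0.00 [-16   4 -60 -13  25 -27] [234.  18. 523.] [340. -13. 333.]
45 40 err0.00 [-23   8 -49   9  39 -54] [318. -46. 545.] [373. -69. 333.]
45 60 err0.00 [-25  16 -33  36  45 -84] [ 437. -118.  552.] [ 423. -111.  333.]
45 80 err0.00 [ -25   26  -18   60   43 -110] [ 561. -169.  536.] [ 484. -133.  333.]
```

```bash
python3 - <<'E'
from ik import *
q0=[-48.6,-18.9,-52.6,8.4,30.4,-24.2]
for b,h in((15,75),(20,70),(20,80),(25,70),(25,75),(25,80)):
    print('b,h',b,h)
    q,c=ik(np.array([440,-200,60]),down(h),[q0]);print(' lay',c.round(3),q.round(0))
    for t in(-b,0,30,60,90-b):
        P=np.array([460,-150,26]) if t==-b else np.array([480,-40,220]) if t<90-b else np.array([516,51,150])
        q,c=ik(P,down(h)*Ro.from_euler('z',-t,degrees=True),[q]);print(' t',t,c.round(3),q.round(0),*pts(q)[1:])
E
```

```text
b,h 15 75
 lay 0.0 [ -34.   21.  -27.   42.   -0. -109.]
 t -15 0.0 [-20.  24. -30.  34. -15. -95.] [505. -93. 500.] [478. -84. 281.]
 t 0 0.0 [-15.  12. -12.  66.  -0. -90.] [512. -48. 702.] [480. -40. 484.]
 t 30 0.0 [ -30.   16.  -13.   70.   29. -108.] [ 503. -201.  659.] [ 446. -168.  449.]
 t 60 0.0 [ -41.   32.  -11.   84.   51. -135.] [ 540. -366.  505.] [ 421. -261.  352.]
 t 75 0.0 [ -33.   45.  -16.   78.   67. -142.] [ 606. -297.  335.] [ 450. -196.  218.]
b,h 20 70
 lay 0.0 [ -34.   21.  -27.   42.   -0. -104.]
 t -20 0.0 [-17.  26. -28.  37. -20. -87.] [527. -76. 491.] [491. -65. 274.]
 t 0 0.0 [-15.  12. -12.  66.   0. -85.] [512. -48. 702.] [480. -40. 484.]
 t 30 0.0 [ -31.   15.  -15.   67.   29. -102.] [ 483. -193.  662.] [ 435. -164.  449.]
 t 60 0.0 [ -42.   29.  -15.   79.   53. -129.] [ 511. -354.  516.] [ 402. -255.  352.]
 t 70 0.0 [ -33.   36.  -23.   62.   66. -124.] [ 551. -260.  408.] [ 431. -182.  240.]
b,h 20 80
 lay 0.0 [ -34.   21.  -27.   42.    0. -114.]
 t -20 0.0 [-17.  24. -32.  31. -20. -98.] [498. -68. 493.] [476. -61. 274.]
 t 0 0.0 [-15.  12. 
[... 1037 characters left out ...]
 29. -108.] [ 503. -201.  659.] [ 446. -168.  449.]
 t 60 0.0 [ -41.   32.  -11.   84.   51. -135.] [ 540. -366.  505.] [ 421. -261.  352.]
 t 65 0.0 [ -31.   35.  -19.   66.   60. -125.] [ 574. -253.  431.] [ 454. -180.  262.]
b,h 25 80
 lay 0.0 [ -34.   21.  -27.   42.    0. -114.]
 t -25 0.0 [-15.  25. -32.  31. -25. -95.] [504. -46. 484.] [479. -40. 266.]
 t 0 0.0 [-15.  12. -12.  66.  -0. -95.] [512. -48. 702.] [480. -40. 484.]
 t 30 0.0 [ -30.   18.  -11.   72.   28. -113.] [ 522. -208.  656.] [ 457. -170.  449.]
 t 60 0.0 [ -40.   34.   -8.   89.   48. -139.] [ 568. -374.  494.] [ 440. -265.  352.]
 t 65 0.0 [ -31.   38.  -15.   74.   58. -132.] [ 610. -265.  416.] [ 474. -185.  262.]
```

```bash
python3 - <<'E'
from h import *
plan([447,-194,110],down(75),12,1)
E
```

```text
angle 98.7 dist 190.8
[1,-0.0124,0.0098,-0.0017,3.36,-6.54,3.68]
[1,-0.0119,0.0105,-0.0009,3.36,-6.54,3.68]
[1,-0.0113,0.0112,-0.0002,3.36,-6.54,3.68]
[1,-0.0105,0.0119,0.0003,3.36,-6.54,3.68]
[1,-0.0097,0.0126,0.0008,3.36,-6.54,3.68]
[1,-0.0087,0.0132,0.0011,3.36,-6.54,3.68]
[1,-0.0077,0.0138,0.0012,3.36,-6.54,3.68]
[1,-0.0067,0.0144,0.0012,3.36,-6.54,3.68]
[1,-0.0056,0.0148,0.0011,3.36,-6.54,3.68]
[1,-0.0046,0.0152,0.0008,3.36,-6.54,3.68]
[1,-0.0035,0.0155,0.0003,3.36,-6.54,3.68]
[1,-0.0025,0.0157,-0.0003,3.36,-6.54,3.68]
```

Request:
{"fn": "send_rows", "kwargs": {"moves": [[1,-0.0125,0.01,-0.0015,3.36,-6.54,3.68],[1,-0.012,0.0105,-0.001,3.36,-6.54,3.68],[1,-0.0115,0.011,0,3.36,-6.54,3.68],[1,-0.0105,0.012,0,3.36,-6.54,3.68],[1,-0.0095,0.0125,0.001,3.36,-6.54,3.68]]}}

```text
t: 6.88
tcp_pos: [444.5, -181.4, 219.9]
ee_rot: [-102.3, -31.5, 31.6]
wrist_force: [-0.4, -0.5, -1.1]
width: 20.9
```

Request:
{"fn": "send_rows", "kwargs": {"moves": [[1,-0.0085,0.013,0.001,3.36,-6.54,3.68],[1,-0.0075,0.014,0.001,3.36,-6.54,3.68],[1,-0.0065,0.0145,0.001,3.36,-6.54,3.68],[1,-0.0055,0.015,0.001,3.36,-6.54,3.68],[1,-0.0045,0.015,0.001,3.36,-6.54,3.68]]}}

```text
t: 7.5
tcp_pos: [448.2, -189.9, 141.3]
ee_rot: [-95.8, -7.6, 62.6]
wrist_force: [0.8, 0.3, -0.6]
width: 20.8
```

Request:
{"fn": "send_rows", "kwargs": {"moves": [[1,-0.0035,0.0155,0,3.36,-6.54,3.68],[1,-0.0025,0.0155,0,3.36,-6.54,3.68],[1,0,0,0,0,0,0],[1,0,0,0,0,0,0]]}}

```text
t: 8.0
tcp_pos: [448.9, -192.8, 111.0]
ee_rot: [-90.1, 0.1, 75.0]
wrist_force: [0.7, 0.5, 0.2]
width: 20.6
```

```bash
python3 - <<'E'
from h import *
log(); p,R,s=pose()
plan([447,-194,60],down(75),3,1)
i=grab_frame('scene');crop('scene',i,240,110,340,230,6,'pics/c.png')
E
```

```text
[ 448.9 -192.8  111. ] [-90.1   0.1  75. ] [-3.277e+01  1.655e+01 -2.365e+01  4.965e+01 -6.000e-02 -1.078e+02] 20.6
angle 0.2 dist 51.1
[1,-0.0005,0.0170,0.0006,0.04,0.01,-0.04]
[1,-0.0005,0.0170,0.0005,0.04,0.01,-0.04]
[1,-0.0006,0.0170,0.0005,0.04,0.01,-0.04]
```

View pics/c.png

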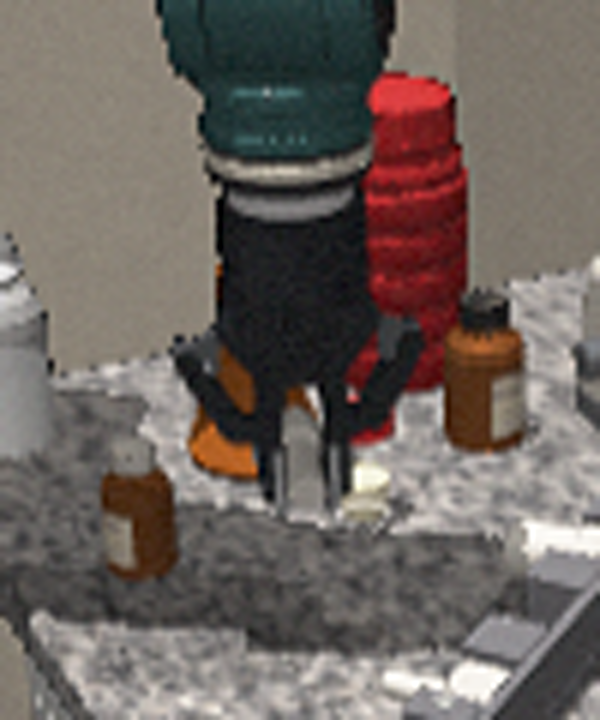

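Request:
{"fn": "send_rows", "kwargs": {"moves": [[1,0,0.03,0,0,0,0],[1,0,0.03,0,0,0,0],[1,0,0.015,0,0,0,0],[1,0,0.005,0,0,0,0],[1,0,0,0,0,0,0]]}}

```text
t: 8.68
tcp_pos: [448.6, -193.2, 31.4]
ee_rot: [-90.1, 0.1, 75.1]
wrist_force: [0.6, 0.4, -0.1]
width: 21.1
```

Request:
{"fn": "send_rows", "kwargs": {"moves": [[1,0,0.002,0,0,0,0],[1,0,0.001,0,0,0,0],[1,0,0.001,0,0,0,0],[1,0,0,0,0,0,0]]}}

```text
t: 9.18
tcp_pos: [448.6, -193.0, 26.9]
ee_rot: [-90.1, 0.1, 75.2]
wrist_force: [0.2, -0.7, 0.2]
width: 20.8
```

Request:
{"fn": "send_rows", "kwargs": {"moves": [[1,0,0.001,0,0,0,0],[1,0,0,0,0,0,0]]}}

```text
t: 9.43
tcp_pos: [448.6, -193.4, 26.1]
ee_rot: [-90.1, 0.1, 75.2]
wrist_force: [-2.6, -3.1, 7.6]
width: 20.8
```

Request:
{"fn": "send_rows", "kwargs": {"moves": [[1,0,0.001,0,0,0,0],[1,0,0,0,0,0,0]]}}

```text
t: 9.68
tcp_pos: [448.7, -193.6, 25.3]
ee_rot: [-90.1, 0.2, 75.2]
wrist_force: [-3.6, -4.2, 11.5]
width: 20.8
```

Request:
{"fn": "send_rows", "kwargs": {"moves": [[0.2,0,0,0,0,0,0],[-0.2,0,0,0,0,0,0],[-0.2,0,-0.003,0,0,0,0],[-0.2,0,-0.03,0,0,0,0],[-0.3,0,-0.05,0,0,0,0]]}}

```text
t: 10.3
tcp_pos: [447.6, -192.2, 108.0]
ee_rot: [-89.9, 0.0, 75.2]
wrist_force: [1.5, -1.5, -0.0]
width: 55.7
```

Request:
{"fn": "send_rows", "kwargs": {"moves": [[-0.3,-0.03,-0.04,0,0,0,0],[-0.3,-0.05,-0.02,0,0,0,0],[-0.3,-0.05,0,0,0,0,0],[-0.3,-0.05,0,0,0,0,0],[-0.3,-0.03,0,0,0,0,0]]}}

```text
t: 10.92
tcp_pos: [393.9, -397.7, 168.2]
ee_rot: [-90.1, 0.1, 75.1]
wrist_force: [0.9, 0.1, -1.1]
width: 55.5
```

```bash
python3 - <<'E'
from h import *
log()
for n in('scene','top'):
    cv2.imwrite(f'pics/d_{n}.png',grab_frame(n))
crop('',cv2.imread('pics/d_top.png'),220,210,320,290,8,'pics/d_topc.png')
crop('',cv2.imread('pics/d_scene.png'),240,140,340,240,6,'pics/d_scc.png')
print(proj('top',[[455,-165,20],[447,-194,20]]),proj('scene',[[455,-165,20],[447,-194,20]]))
E
```

```text
[ 393.9 -397.7  168.2] [-90.1   0.1  75.1] [-5.3610e+01  2.0450e+01 -7.7900e+00  6.1630e+01 -1.0000e-02 -1.2872e+02] 55.5
[[284.61927693 229.68956265]
 [293.54956526 231.99693141]] [[289.55971665 208.70662884]
 [290.81086203 213.18783277]]
```

View pics/d_topc.png

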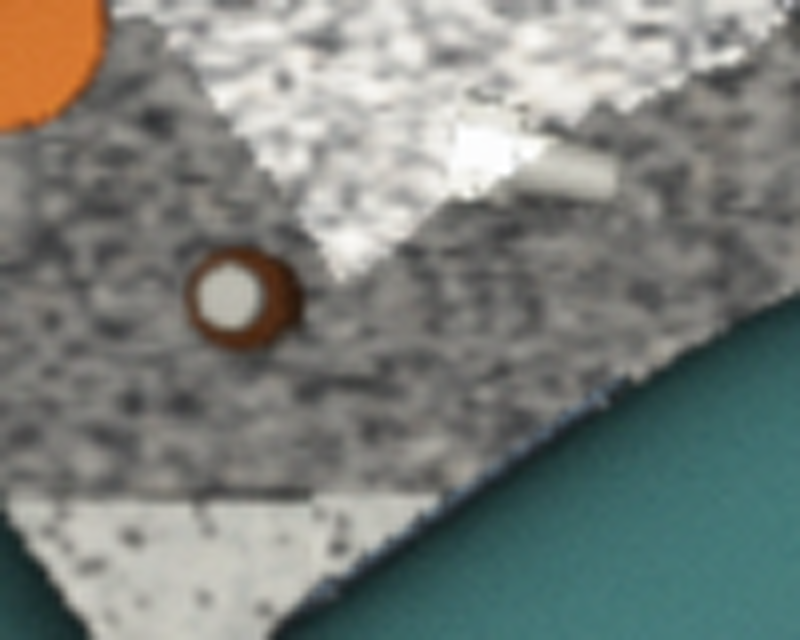

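View pics/d_scc.png

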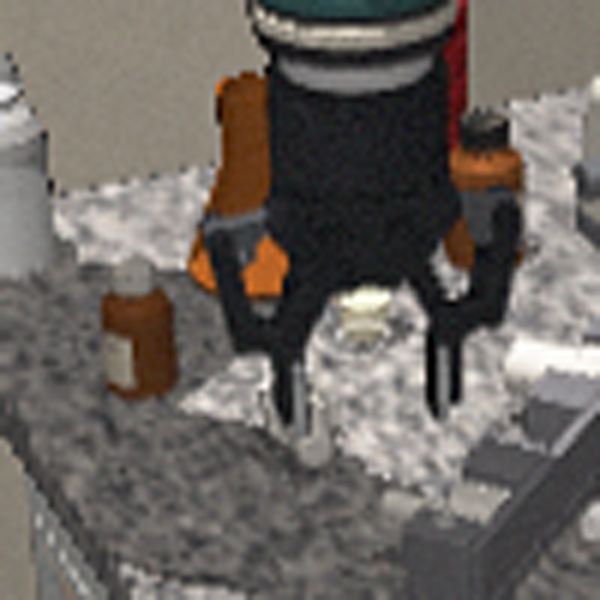

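```bash
python3 - <<'E'
from h import *
f=lambda x,y:[(x+.5)/8-.5+220,(y+.5)/8-.5+210]
P=atz('top',[f(618,178),f(447,146)],20);print(P)
d=P[1]-P[0];print(np.linalg.norm(d),np.degrees(np.arctan2(d[1],d[0])))
a=np.radians(75.2);h=np.array([np.cos(a),np.sin(a),0]);n=np.array([-h[1],h[0],0])
mid=P.mean(0);sh=mid+8*h; print('shoulder',sh,'grasp x was',(np.array([448.7,-193.5,20])-sh)@h,(np.array([448.7,-193.5,20])-sh)@n)
t=cv2.imread('pics/d_top.png');s=cv2.imread('pics/d_scene.png')
sh2=np.array([448.7,-193.5,20])+((sh-[448.7,-193.5,20])@h)*h
pol=[]
for q,c in((sh,(0,0,255)),(sh2,(255,0,0))):
    pol.append((np.array([q-42*h-10.5*n,q-13.5*n,q-20*n,q+26*h-20*n,q+26*h+20*n,q+20*n,q+13.5*n,q-42*h+10.5*n]),c))
ov('top',t,(270,215,310,245),16,pol,'pics/d_ov.png')
ov('scene',s,(270,190,310,230),12,pol,'pics/d_ovs.png')
E
```

```text
[[ 447.42277334 -204.62264225   20.        ]
 [ 461.61847716 -135.11283406   20.        ]]
70.94456597449603 78.4574436250964
shoulder [ 456.56419131 -162.13315105   20.        ] grasp x was -32.33507750244758 -0.4092444095108
```

View pics/d_ov.png

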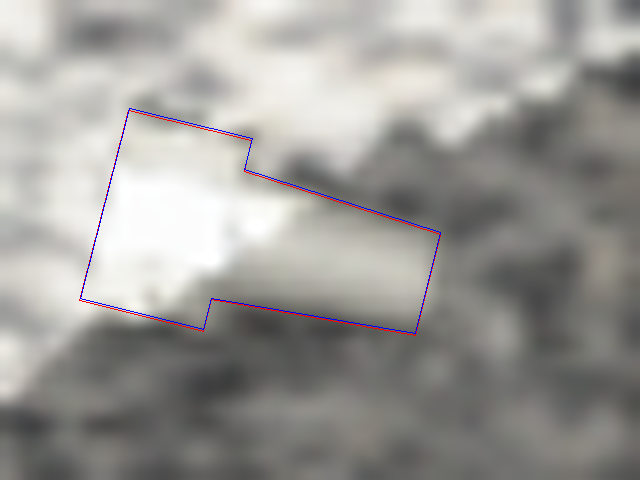

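View pics/d_ovs.png

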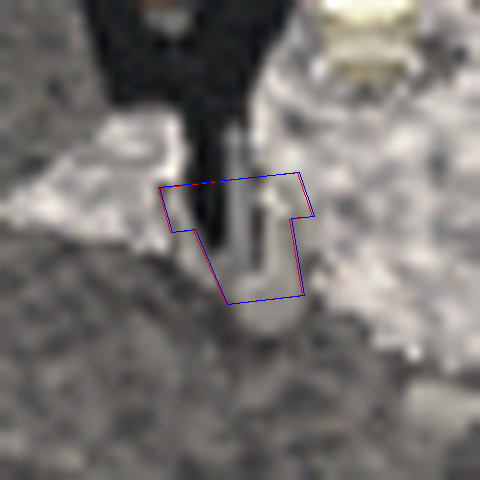

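```bash
python3 - <<'E'
from h import *
R=down(75.2)*Ro.from_euler('z',20,degrees=True)
plan([460,-148.7,110],R,6,-0.3)
plan([460,-148.7,25],R,3,-0.3,np.array([460,-148.7,110]),R)
E
```

```text
angle 19.9 dist 264.5
[-0.3,0.0430,0.0096,0.0001,0.01,-0.03,3.32]
[-0.3,0.0435,0.0071,0.0001,0.01,-0.03,3.32]
[-0.3,0.0438,0.0045,0.0001,0.01,-0.03,3.32]
[-0.3,0.0440,0.0020,0.0000,0.01,-0.03,3.32]
[-0.3,0.0441,-0.0006,0.0000,0.01,-0.03,3.32]
[-0.3,0.0440,-0.0031,-0.0000,0.01,-0.03,3.32]
angle 0.0 dist 85.0
[-0.3,0.0097,0.0266,-0.0000,0.00,0.00,0.00]
[-0.3,0.0097,0.0266,-0.0000,0.00,0.00,0.00]
[-0.3,0.0097,0.0266,-0.0000,0.00,0.00,0.00]
```

Request:
{"fn": "send_rows", "kwargs": {"moves": [[-0.3,0.043,0.0095,0,0,0,3.32],[-0.3,0.0435,0.007,0,0,0,3.32],[-0.3,0.044,0.0045,0,0,0,3.32],[-0.3,0.044,0.002,0,0,0,3.32],[-0.3,0.044,-0.0005,0,0,0,3.32]]}}

```text
t: 11.65
tcp_pos: [449.8, -185.8, 120.2]
ee_rot: [-90.2, 16.8, 75.2]
wrist_force: [1.1, -0.1, 0.3]
width: 55.8
```

Request:
{"fn": "send_rows", "kwargs": {"moves": [[-0.3,0.044,-0.003,0,0,0,3.32],[-0.3,0,0,0,0,0,0],[-0.3,0,0,0,0,0,0]]}}

```text
t: 12.02
tcp_pos: [460.8, -145.8, 110.5]
ee_rot: [-90.1, 20.0, 75.2]
wrist_force: [0.2, -0.8, -0.0]
width: 55.5
```

```bash
python3 - <<'E'
from h import *
log()
R=down(75.2)*Ro.from_euler('z',20,degrees=True)
plan([460.1,-148.7,25],R,4,-0.3)
E
```

```text
[ 460.8 -145.8  110.5] [-90.1  20.   75.2] [-16.38  17.31 -25.55  46.45 -19.98 -91.73] 55.5
angle 0.1 dist 85.5
[-0.3,0.0066,0.0203,0.0000,0.03,0.00,0.00]
[-0.3,0.0066,0.0203,0.0000,0.03,0.00,0.00]
[-0.3,0.0066,0.0203,-0.0000,0.03,0.00,0.00]
[-0.3,0.0066,0.0203,-0.0000,0.03,0.00,0.00]
```

Request:
{"fn": "send_rows", "kwargs": {"moves": [[-0.3,0.0065,0.0205,0,0,0,0],[-0.3,0.0065,0.0205,0,0,0,0],[-0.3,0.0065,0.02,0,0,0,0],[-0.3,0.005,0.0155,0,0,0,0],[-0.3,0,0,0,0,0,0]]}}

```text
t: 12.65
tcp_pos: [459.3, -150.2, 29.6]
ee_rot: [-90.0, 20.0, 75.1]
wrist_force: [0.8, -0.0, 0.4]
width: 55.7
```

Request:
{"fn": "send_rows", "kwargs": {"moves": [[-0.3,0.0015,0.0035,0,0,0,0],[-0.3,0,0,0,0,0,0]]}}

```text
t: 12.9
tcp_pos: [460.3, -149.4, 26.6]
ee_rot: [-90.1, 20.0, 75.1]
wrist_force: [0.2, -0.3, -0.7]
width: 56.1
```

Request:
{"fn": "send_rows", "kwargs": {"moves": [[-0.3,0,0.001,0,0,0,0],[1,0,0,0,0,0,0],[1,0,0,0,0,0,0],[1,0,0,0,0,0,0],[1,0,0,0,0,0,0]]}}

```text
t: 13.52
tcp_pos: [460.2, -149.4, 25.7]
ee_rot: [-90.1, 20.0, 75.2]
wrist_force: [-0.9, 1.7, 6.2]
width: 38.8
```

```bash
python3 - <<'E'
from h import *
log()
cv2.imwrite(f'pics/e_scene.png',grab_frame('scene'))
crop('',cv2.imread('pics/e_scene.png'),240,130,340,240,6,'pics/e.png')
E
```

```text
[ 460.2 -149.4   25.7] [-90.1  20.   75.2] [-16.79  23.24 -32.8   33.12 -20.   -92.12] 38.8
```

View pics/e.png

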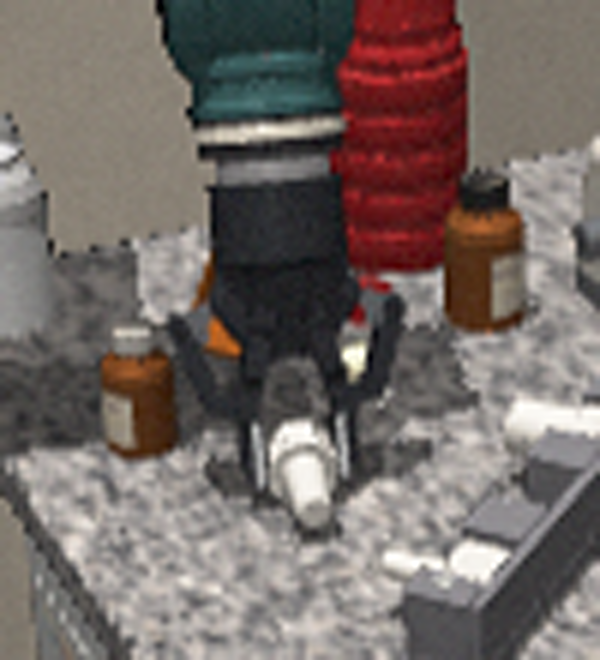

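```bash
python3 - <<'E'
from ik import *
p0,R0,s=pose()
P1=np.array([468,-100,230.]);P2=np.array([512,30,235.]);R2=rotf(75,20)
plan(P1,R0,4,1)
plan(P2,R2,10,1,P1,R0)
q=s['joint_pos']
w=(R0.inv()*R2).as_rotvec()
for i in range(0,11):
    t=i/10;q1,c=ik(P1+(P2-P1)*t,R0*Ro.from_rotvec(w*t),[q]);print(round(c,3),q1.round(0),np.abs(q1-q).max().round(0));q=q1
E
```

```text
angle 0.0 dist 210.4
[1,-0.0058,-0.0523,0.0012,0.00,0.00,0.00]
[1,-0.0058,-0.0523,0.0012,0.00,0.00,0.00]
[1,-0.0058,-0.0523,0.0012,0.00,0.00,0.00]
[1,-0.0058,-0.0523,0.0012,0.00,0.00,0.00]
angle 90.0 dist 137.3
[1,0.0127,-0.0052,-0.0009,0.00,0.03,-9.00]
[1,0.0133,-0.0031,-0.0009,0.00,0.03,-9.00]
[1,0.0137,-0.0010,-0.0009,0.00,0.03,-9.00]
[1,0.0137,0.0012,-0.0009,0.00,0.03,-9.00]
[1,0.0133,0.0033,-0.0009,0.00,0.03,-9.00]
[1,0.0126,0.0053,-0.0009,0.00,0.03,-9.00]
[1,0.0116,0.0072,-0.0009,0.00,0.03,-9.00]
[1,0.0104,0.0090,-0.0009,0.00,0.03,-9.00]
[1,0.0088,0.0105,-0.0009,0.00,0.03,-9.00]
[1,0.0071,0.0117,-0.0009,0.00,0.03,-9.00]
0.0 [-11.  14. -11.  67. -20. -86.] 34.0
0.0 [-14.  13. -10.  67. -11. -89.] 9.0
0.0 [-17.  12. -10.  67.  -2. -93.] 9.0
0.0 [-21.  12. -10.  68.   7. -96.] 9.0
0.0 [-24.  13. -11.  69.  16. -99.] 9.0
0.0 [ -27.   15.  -11.   70.   24. -103.] 9.0
0.0 [ -30.   17.  -11.   71.   33. -107.] 8.0
0.0 [ -32.   20.  -12.   73.   41. -112.] 8.0
0.0 [ -33.   24.  -12.   76.   48. -118.] 8.0
0.0 [ -34.   29.  -12.   79.   56. -126.] 8.0
0.0 [ -35.   35.  -12.   85.   62. -136.] 10.0
```

Request:
{"fn": "send_rows", "kwargs": {"moves": [[1,-0.002,-0.02,0,0,0,0],[1,-0.006,-0.052,0.001,0,0,0],[1,-0.006,-0.052,0.001,0,0,0],[1,-0.006,-0.052,0.001,0,0,0],[1,-0.004,-0.034,0.001,0,0,0]]}}

```text
t: 14.2
tcp_pos: [468.7, -100.1, 233.3]
ee_rot: [-90.2, 20.0, 75.1]
wrist_force: [0.8, 0.7, -1.6]
width: 38.8
```

Request:
{"fn": "send_rows", "kwargs": {"moves": [[1,0.0125,-0.005,-0.001,0,0,-9],[1,0.0135,-0.003,-0.001,0,0,-9],[1,0.0135,-0.001,-0.001,0,0,-9],[1,0.0135,0.001,-0.001,0,0,-9],[1,0.0135,0.0035,-0.001,0,0,-9]]}}

```text
t: 14.82
tcp_pos: [491.0, -35.7, 233.8]
ee_rot: [-90.2, -25.3, 75.3]
wrist_force: [-0.3, -0.0, -1.6]
width: 38.7
```

Request:
{"fn": "send_rows", "kwargs": {"moves": [[1,0.0125,0.0055,-0.001,0,0,-9],[1,0.0115,0.007,-0.001,0,0,-9],[1,0.0105,0.009,-0.001,0,0,-9],[1,0.009,0.0105,-0.001,0,0,-9],[1,0.007,0.0115,-0.001,0,0,-9]]}}

```text
t: 15.45
tcp_pos: [513.4, 28.6, 236.3]
ee_rot: [-90.6, -70.2, 75.6]
wrist_force: [-1.4, 1.4, -0.8]
width: 39.0
```

```bash
python3 - <<'E'
from h import *
log()
for n in('scene','top'):cv2.imwrite(f'pics/g_{n}.png',grab_frame(n))
crop('',cv2.imread('pics/g_scene.png'),240,100,340,200,6,'pics/g.png')
crop('',cv2.imread('pics/g_top.png'),180,140,300,240,6,'pics/gt.png')
E
```

```text
[513.4  28.6 236.3] [-90.6 -70.2  75.6] [ -34.9    30.44  -16.04   86.98   62.21 -137.18] 39.0
```

View pics/g.png

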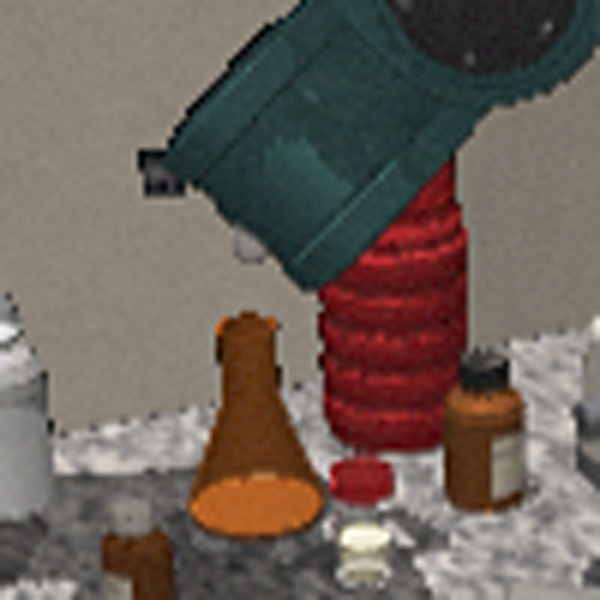

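View pics/gt.png

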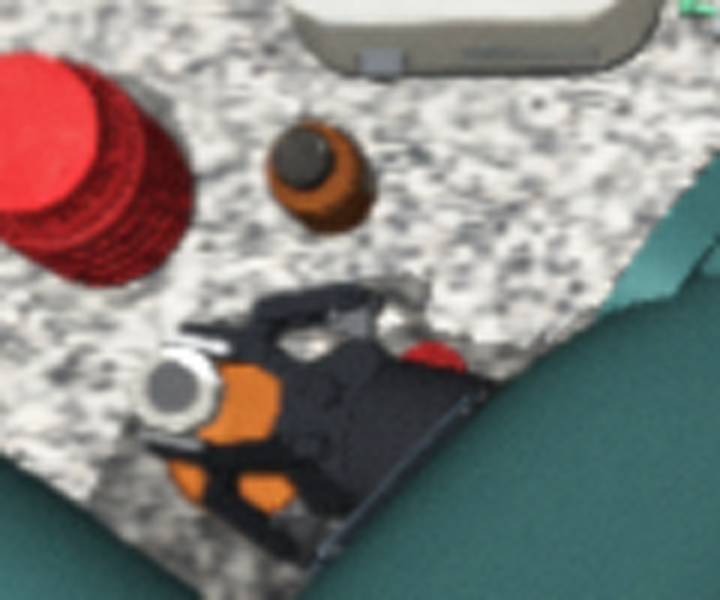

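```bash
python3 - <<'E'
from h import *
p,R,s=pose()
R0=Ro.from_euler('xyz',[-90.1,20.0,75.2],degrees=True)
hh=np.array([np.cos(np.radians(75.2)),np.sin(np.radians(75.2)),0])
a=R0.inv().apply(hh); ax=R.apply(a); print('axis in tool',a,'world',ax.round(4))
off=R0.inv().apply(np.array([456.5,-162.2,20])-[460.2,-149.4,25.7]); print('shoulder in tool',off)
sh=p+R.apply(off);print('shoulder',sh,'tip',sh-42*ax,'head top',sh+26*ax)
f=lambda x,y:[(x+.5)/6-.5+180,(y+.5)/6-.5+140]
print('top cam head top', atz('top',[f(180,386)],(sh+26*ax)[2]), proj('scene',[sh-42*ax]), proj('top',[sh+26*ax]))
t=cv2.imread('pics/g_top.png')
e=np.cross([0,0,1],hh);c=sh+26*ax
oc=lambda z:np.array([c+z*ax+21.65*(np.cos(t)*hh+np.sin(t)*e) for t in np.radians(np.arange(22.5,360,45))])
ov('top',t,(195,190,230,225),16,[(oc(0),(0,0,255)),(oc(-26),(255,0,0)),(circ(516,50.7,0,45),(0,255,0)),(circ(516,50.7,130,18.5),(0,255,0))],'pics/g_ov.png')
ov('scene',cv2.imread('pics/g_scene.png'),(265,130,305,190),9,[(circ(*(sh-42*ax),10.5),(255,0,0)),(circ(516,50.7,130,18.5),(0,255,0)),(circ(516,50.7,0,45),(0,255,0))],'pics/g_ovs.png')
E
```

```text
axis in tool [ 9.39692621e-01 -3.42019622e-01 -5.96937458e-04] world [ 0.0039 -0.005   1.    ]
shoulder in tool [-10.5676501    9.91157153   0.32484028]
shoulder [513.97526995  34.315145   220.32136858] tip [513.8107612   34.52430945 178.3222116 ] head top [514.0771087   34.18566224 246.32084671]
top cam head top [[514.94911044  29.28432989 246.32084671]] [[280.70610878 142.43140266]] [[207.85648137 204.25441225]]
```

View pics/g_ov.png

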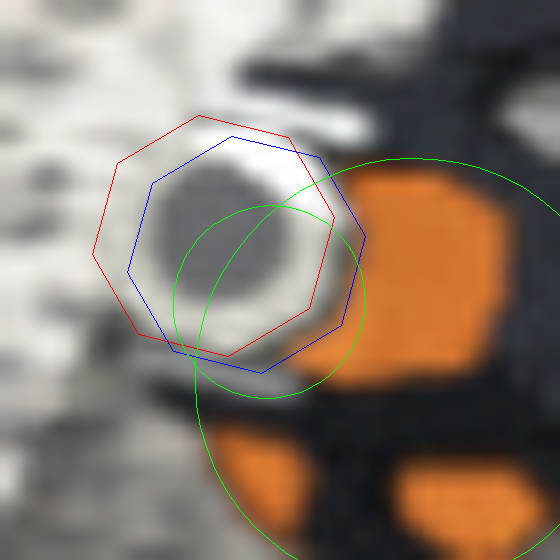

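View pics/g_ovs.png

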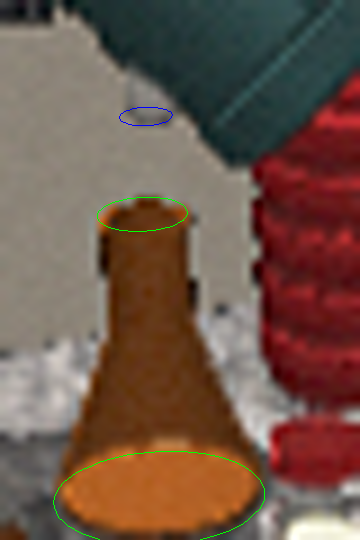

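```bash
cat >> h.py <<'E'
_R0=Ro.from_euler('xyz',[-90.1,20.0,75.2],degrees=True)
AX=np.array([.93969,-.34202,-.0006]);OFF=np.array([-10.57,9.91,.32])
def go(sh,n,g=1):
    p,R,s=pose(); ax=R.apply(AX); w=np.cross(ax,[0,0,1]); R1=Ro.from_rotvec(w)*R
    print('axis',ax.round(4),'shoulder',(p+R.apply(OFF)).round(1),'F',s['wrist_force'].round(1))
    plan(np.array(sh)-R1.apply(OFF),R1,n,g)
E
python3 - <<'E'
from h import *
go([516.6,51.5,184],3)
E
```

```text
axis [ 0.0039 -0.005   1.    ] shoulder [514.   34.3 220.3] F [-0.9  0.5 -0.8]
angle 0.4 dist 40.3
[1,-0.0094,0.0095,0.0006,-0.03,-0.09,0.07]
[1,-0.0094,0.0095,0.0006,-0.03,-0.09,0.07]
[1,-0.0094,0.0096,0.0006,-0.03,-0.09,0.07]
```

Request:
{"fn": "send_rows", "kwargs": {"moves": [[1,-0.0095,0.0095,0.0006,-0.03,-0.09,0.07],[1,-0.0095,0.0095,0.0006,-0.03,-0.09,0.07],[1,-0.0095,0.0095,0.0006,-0.03,-0.09,0.07],[1,0,0,0,0,0,0],[1,0,0,0,0,0,0]]}}

```text
t: 16.18
tcp_pos: [515.8, 45.3, 200.0]
ee_rot: [-91.3, -69.7, 76.4]
wrist_force: [-0.1, -0.4, -1.4]
width: 39.0
```

```bash
python3 - <<'E'
from h import *
for n in('scene','top'):cv2.imwrite(f'pics/i_{n}.png',grab_frame(n))
go([516.6,51.5,160],2)
p,R,s=pose();sh=p+R.apply(OFF)
ov('scene',cv2.imread('pics/i_scene.png'),(255,130,315,190),9,[(circ(*sh[:2],sh[2]-42,10.5),(255,0,0)),(circ(516.6,51.5,130,18.5),(0,255,0)),(circ(516.6,51.5,0,45),(0,255,0))],'pics/i_s.png')
ov('top',cv2.imread('pics/i_top.png'),(195,190,230,225),16,[(circ(*sh[:2],sh[2]+26,20),(0,0,255)),(circ(*sh[:2],sh[2],20),(255,0,0)),(circ(516.6,51.5,0,45),(0,255,0)),(circ(516.6,51.5,130,18.5),(0,255,0))],'pics/i_t.png')
E
```

```text
axis [-0.0054  0.0065  1.    ] shoulder [517.1  50.8 186.4] F [ 0.7  0.4 -0.5]
angle 0.5 dist 26.5
[1,-0.0123,0.0048,0.0004,0.07,0.19,-0.14]
[1,-0.0123,0.0048,0.0004,0.07,0.19,-0.14]
```

View pics/i_s.png

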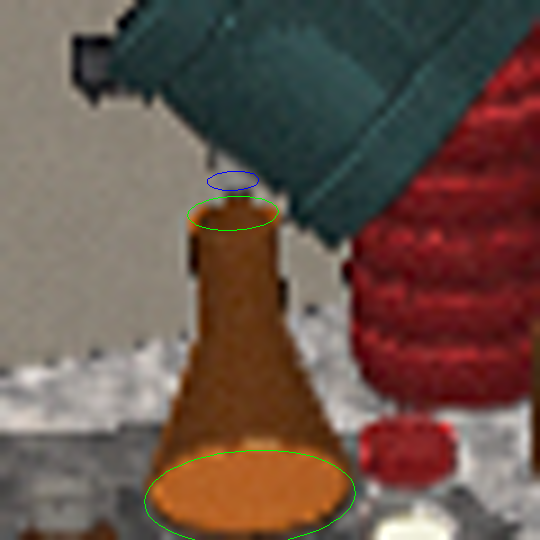

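View pics/i_t.png

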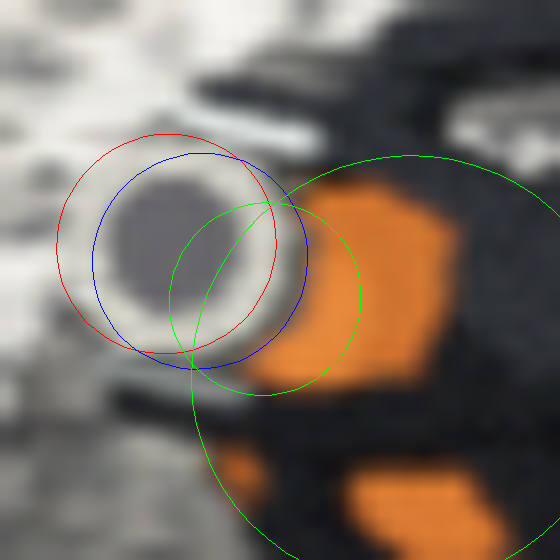

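```bash
python3 - <<'E'
from h import *
go([517.2,52.2,165],2)
E
```

```text
axis [-0.0054  0.0065  1.    ] shoulder [517.1  50.8 186.4] F [ 0.7  0.4 -0.5]
angle 0.5 dist 21.5
[1,-0.0098,0.0043,0.0002,0.07,0.19,-0.14]
[1,-0.0098,0.0043,0.0001,0.07,0.19,-0.14]
```

Request:
{"fn": "send_rows", "kwargs": {"moves": [[1,-0.01,0.0045,0,0.05,0.13,-0.1],[1,-0.01,0.0045,0,0.05,0.13,-0.1],[1,0,0,0,0,0,0],[1,0,0,0,0,0,0]]}}

```text
t: 16.77
tcp_pos: [516.2, 47.0, 177.3]
ee_rot: [-90.2, -70.0, 75.4]
wrist_force: [-0.3, -0.0, -0.9]
width: 38.5
```

```bash
python3 - <<'E'
from h import *
go([517.2,52.2,145],3)
E
```

```text
axis [-5.e-04  2.e-04  1.e+00] shoulder [517.4  52.6 164. ] F [-0.3 -0.  -0.9]
angle 0.0 dist 19.0
[1,-0.0060,0.0020,0.0000,0.00,0.01,-0.00]
[1,-0.0060,0.0020,0.0000,0.00,0.01,-0.00]
[1,-0.0060,0.0020,0.0000,0.00,0.01,-0.00]
```

Request:
{"fn": "send_rows", "kwargs": {"moves": [[1,-0.006,0.002,0,0,0,0],[1,-0.006,0.002,0,0,0,0],[1,-0.006,0.002,0,0,0,0],[1,0,0,0,0,0,0]]}}

```text
t: 17.27
tcp_pos: [516.1, 46.6, 158.0]
ee_rot: [-90.2, -70.0, 75.3]
wrist_force: [-0.4, -0.7, -0.0]
width: 39.2
```

```bash
python3 - <<'E'
from h import *
go([517.2,52.2,134],3)
for n in('scene','top'):cv2.imwrite(f'pics/j_{n}.png',grab_frame(n))
crop('',cv2.imread('pics/j_scene.png'),255,130,315,190,8,'pics/j1.png')
crop('',cv2.imread('pics/j_top.png'),195,190,230,225,14,'pics/j2.png')
cv2.imwrite('pics/j.png',cv2.resize(np.hstack([cv2.imread('pics/j1.png'),cv2.resize(cv2.imread('pics/j2.png'),(480,480))]),(800,400)))
E
```

```text
axis [-4.e-04  1.e-04  1.e+00] shoulder [517.2  52.1 144.6] F [-0.4 -0.7 -0. ]
angle 0.0 dist 10.6
[1,-0.0033,0.0012,0.0000,0.00,0.01,-0.00]
[1,-0.0033,0.0012,0.0000,0.00,0.01,-0.00]
[1,-0.0033,0.0012,0.0000,0.00,0.01,-0.00]
```

View pics/j.png

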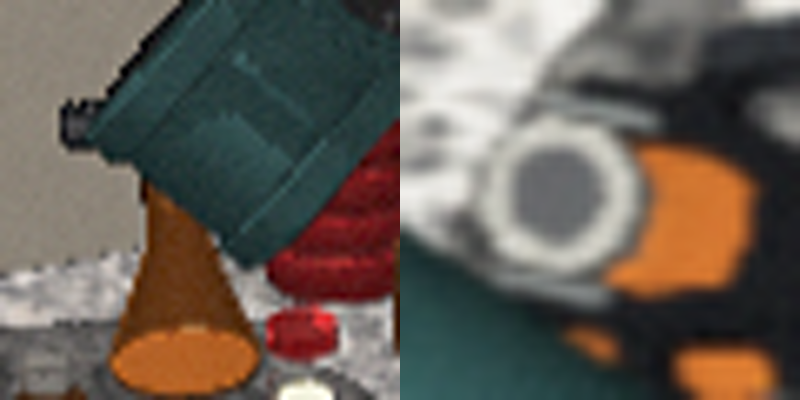

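Request:
{"fn": "send_rows", "kwargs": {"moves": [[1,-0.0035,0.001,0,0,0,0],[1,-0.0035,0.001,0,0,0,0],[1,-0.003,0.001,0,0,0,0],[1,0,0,0,0,0,0]]}}

```text
t: 17.88
tcp_pos: [516.0, 46.0, 147.8]
ee_rot: [-90.2, -70.0, 75.4]
wrist_force: [0.4, 0.6, -0.4]
width: 38.6
```

Request:
{"fn": "send_rows", "kwargs": {"moves": [[1,-0.0015,0.0005,0,0,0,0],[1,0,0,0,0,0,0]]}}

```text
t: 18.12
tcp_pos: [516.0, 45.9, 146.4]
ee_rot: [-90.3, -70.0, 75.5]
wrist_force: [0.3, 0.2, -0.4]
width: 39.0
```

```bash
python3 - <<'E'
from h import *
go([517.2,52.2,130],3)
E
```

```text
axis [-1.e-03  6.e-04  1.e+00] shoulder [517.2  51.5 133.1] F [ 0.3  0.2 -0.4]
angle 0.1 dist 3.2
[1,-0.0009,0.0006,0.0001,0.01,0.02,-0.01]
[1,-0.0009,0.0006,0.0001,0.01,0.02,-0.01]
[1,-0.0009,0.0006,0.0001,0.01,0.02,-0.01]
```

Request:
{"fn": "send_rows", "kwargs": {"moves": [[1,-0.001,0.0005,0,0,0,0],[1,-0.001,0.0004,0,0,0,0],[1,0,0,0,0,0,0]]}}

```text
t: 18.5
tcp_pos: [516.1, 46.1, 144.9]
ee_rot: [-90.2, -70.0, 75.4]
wrist_force: [-2.7, -2.7, 10.9]
width: 38.9
```

Request:
{"fn": "send_rows", "kwargs": {"moves": [[1,-0.001,0.0004,0,0,0,0],[1,0,0,0,0,0,0]]}}

```text
t: 18.75
tcp_pos: [516.3, 46.2, 144.8]
ee_rot: [-90.2, -70.1, 75.2]
wrist_force: [-6.5, -5.3, 24.2]
width: 38.6
```

Request:
{"fn": "send_rows", "kwargs": {"moves": [[1,0.001,-0.0004,0,0,0,0],[1,0,0,0,0,0,0],[0.1,0,0,0,0,0,0],[-0.1,0,0,0,0,0,0],[-0.25,0,0,0,0,0,0]]}}

```text
t: 19.38
tcp_pos: [516.1, 46.0, 144.2]
ee_rot: [-90.3, -70.0, 75.5]
wrist_force: [-0.9, 1.3, -1.2]
width: 53.5
```

```bash
python3 - <<'E'
from h import *
log()
for n in('top',):cv2.imwrite(f'pics/k_{n}.png',grab_frame(n))
crop('',cv2.imread('pics/k_top.png'),190,185,240,235,10,'pics/k.png')
E
```

```text
[516.1  46.  144.2] [-90.3 -70.   75.5] [ -32.97   35.86  -22.81   71.83   63.24 -133.83] 53.5
```

View pics/k.png

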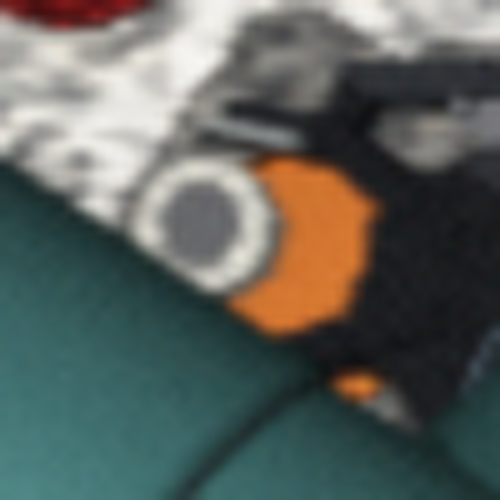

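Request:
{"fn": "send_rows", "kwargs": {"moves": [[-0.3,0,-0.01,0,0,0,0],[-0.3,0,-0.02,0,0,0,0],[-0.3,0,-0.03,0,0,0,0],[-0.3,0,-0.04,0,0,0,0],[-0.3,0.01,-0.04,0,0,0,0]]}}

```text
t: 20.05
tcp_pos: [482.6, -79.4, 202.1]
ee_rot: [-90.2, -70.0, 75.4]
wrist_force: [0.7, -0.1, -0.5]
width: 55.3
```

Request:
{"fn": "send_rows", "kwargs": {"moves": [[-0.3,0.05,-0.02,0,0,0,0],[-0.3,0.05,-0.02,0,0,0,0],[-0.3,0.05,-0.02,0,0,0,0],[-0.3,0.02,0,0,0,0,0],[-0.3,0,0,0,0,0,0]]}}

```text
t: 20.68
tcp_pos: [483.3, -75.9, 382.2]
ee_rot: [-90.5, -69.9, 75.7]
wrist_force: [-0.1, -0.1, -0.8]
width: 55.0
```

```bash
python3 - <<'E'
from h import *
log()
for n in('scene','top'):cv2.imwrite(f'pics/l_{n}.png',grab_frame(n))
F=(516.5,51.3)
ov('scene',cv2.imread('pics/l_scene.png'),(262,130,312,195),9,[(circ(*F,130,18.5),(0,255,0)),(circ(*F,0,45),(0,255,0)),(circ(*F,130,20),(255,0,0)),(circ(*F,156,20),(255,0,0))],'pics/l1.png')
crop('',cv2.imread('pics/l_scene.png'),262,130,312,195,9,'pics/l0.png')
cv2.imwrite('pics/l01.png',cv2.resize(np.hstack([cv2.imread('pics/l0.png'),cv2.imread('pics/l1.png')]),(800,520)))
crop('',cv2.imread('pics/l_top.png'),160,130,360,270,4,'pics/l2.png')
E
```

```text
[483.3 -75.9 382.2] [-90.5 -69.9  75.7] [ -46.08   28.65    2.74  118.94   53.44 -150.7 ] 55.0
```

View pics/l01.png

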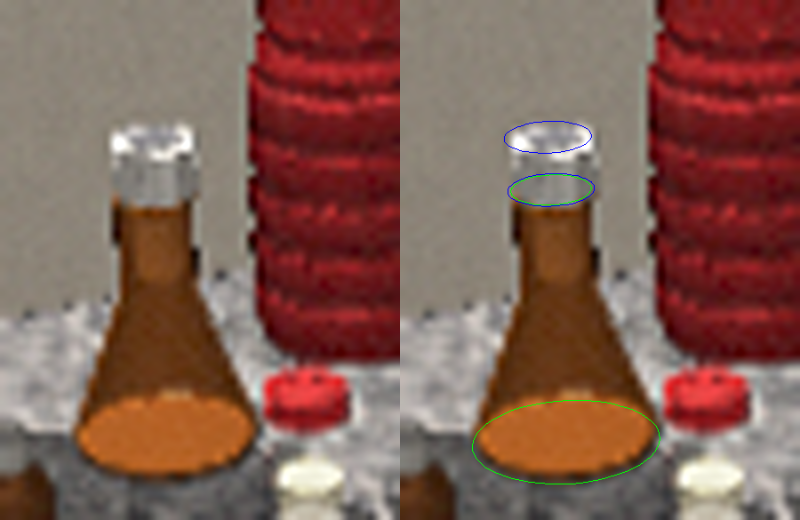

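View pics/l2.png

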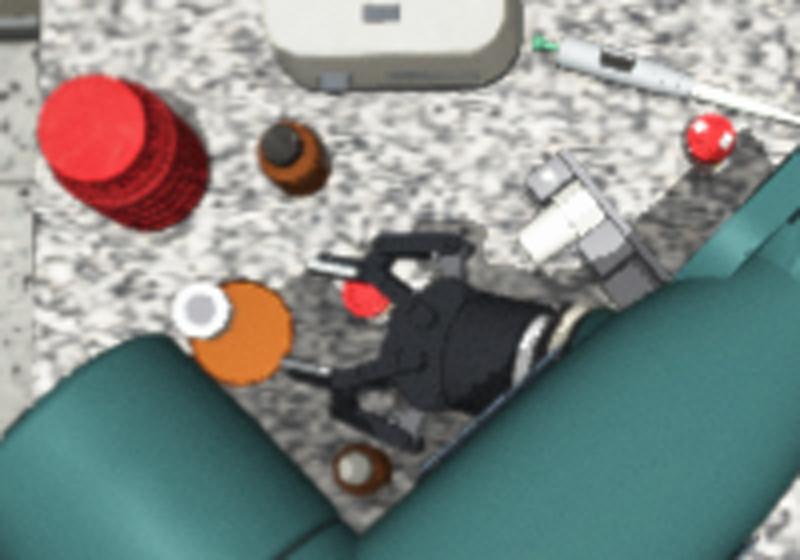

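```bash
python3 - <<'E'
from h import *
a=cv2.imread('pics/scene0.png');b=cv2.imread('pics/l_scene.png')
crop('',np.hstack([a[120:250,225:375],b[120:250,225:375]]),0,0,300,130,2.6,'pics/m.png')
E
```

```text
(no output)
```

View pics/m.png

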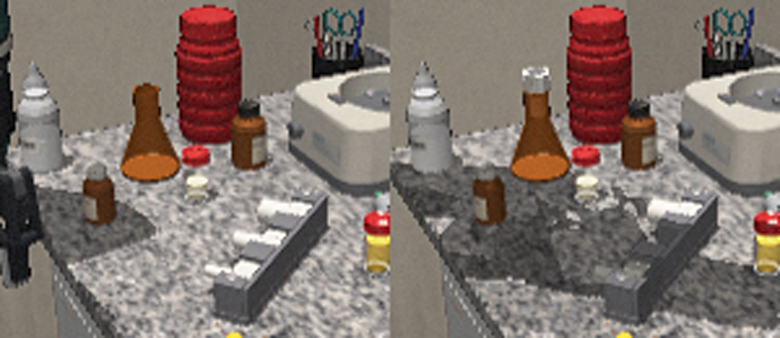

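Before and after match: all the bystanders are where they were. The large stopper and, in shadow, the small one are still in their slots, the middle slot is empty, and the flask is stoppered upright.

```bash
python3 -c "
from plant import env
print(env.state()['wrist_force']); print(env.sign_off())"
```

```text
[0.59566495 0.48301735 0.73380559]
the job is handed in; nothing more can be done
None
```

The amber flask is closed with the medium stopper, and I handed the job in at about 20.7 s of the 64 s; no verdict was reported.

**What I did:** I took the medium stopper by its plug from the middle slot and laid it level on the worktop. I then took it again by its head (38.8 mm measured on the 40 mm head), turned it plug down and lowered it into the neck. It stopped hard at about rim height with 24 N at the wrist, and I released it there.

**Last checks:**
- **Stopper:** the final pictures show it upright, with its head resting on the rim.
- **Flask:** it stands where it started, as far as the pictures can show.
- **Other objects:** the bottles and cups in view and the large stopper look unmoved. The small stopper still appears in its slot, but it was in shadow. I did not check the petri dish again at the end; the arm did not go near it after the start.
- **Robot:** the gripper is well clear of everything, with a wrist force below 1 N.

**Disagreements:** the two cameras differed by 2–5 mm on the flask's position, and I used a value between them. When the stopper seated, my calculated shoulder height was about 1.5 mm above the rim, which I put down to uncertainty in where I held it.

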